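# Widen the panel rack by one hole and stand the panel in it

### The arm

A 6-joint arm with a two-finger parallel gripper is mounted at the origin on a cart in front of the work surface, level with it; the furniture and walls round the work are solid. World frame = base frame: x ahead of the robot, y to its left, z up, the work surface at z = 0. Lengths are in m, angles in rad, forces in N, time in s.
With the tool pointing down it reaches from about 0.375 to 0.975 m from the base axis. Payload 3.8 kg.
Tool frame: the origin (TCP) lies at the very end of the fingers, on their centre line; the grasp point (between the pads) lies 19 mm behind it; x points along the fingers, y is the direction in which the jaws open and shut, and the axes are right-handed (so a half turn about x gives the same grasp; the last joint's range is limited). The gripper opens to 85 mm and grips with 20 to 120 N. Pads are 22 mm wide; open, the fingers measure 114 mm over their backs; the gripper's body (76 mm by 85 mm) begins 54 mm behind the grasp point. The pads swing forward as they close: fully open they stand 13 mm farther back than shut.
Start: joints at [-1.335, 0.264, 1.604, -0, 1.274, -0.037], TCP at [0.182, -0.65, 0.231] pointing down, gripper open.
Joint ranges: [-2.63, 2.63], [-0.94, 2.18], [0.31, 2.57], [-1.31, 4.45], [0, 2.66], [-2.55, 2.55]. Speed limits (rad/s): [2.57, 2.57, 3.14, 3.14, 3.14, 3.14].

### API

Orientations are given as a unit quaternion [x, y, z, w].
In Python, from plant import manip, vision gives the robot as it stands.
- The arm moves only by the tool carry_out, never from a script. Its argument "deltas" is a list of rows, each an object with "dp": the shift along the tool's x, y, z in cm, a list of three; "turn": the turn, a rotation vector about the tool's x, y, z in rad, a list of three; "claw": the closure, from -1 (fully open) to 1 (shut). In form: [{"dp": [x, y, z], "turn": [wx, wy, wz], "claw": claw}, ...]. A call has 1 to 12 rows; each row is the pose to reach, as a shift and turn from the pose commanded when the call began, along the tool's axes at that moment; what a row does not reach only later rows make up. A row lasts 1/12 s, in which the tool goes at most 41.7 mm and 7.16 degrees, less where a joint would pass 70% of its speed; a pose out of reach is approached as far as the arm can. A call with a gripper value outside its range is refused whole. The fingers move at their own pace and stop on an object; "newtons" is the grip in N (left out, the last holds). Time passes only in rows, so rows that repeat a pose let the fingers close. It gives the time, the measured TCP pose, the force and the opening at its end, in the units of the state.
- manip.state(): the state, without advancing time (a new reading comes with each control period).
- vision.grab_frame(name): name is "side" or "top" or "wrist"; returns a dict with "image" (420x560x3 uint8, red, green, blue), "fx", "fy", "cx", "cy" (pixels), "extrinsics" (4x4, takes a point from world to camera coordinates). Camera axes: x right, y up, looking along -z (the intrinsics and any distortion apply to the point x, -y, -z); pixel columns grow to the right and rows downward; lengths in m; the calibration is good to about 2 mm. The wrist camera is an equidistant fisheye: a pixel r from the principal point sees the ray r / f radians off the axis. A picture is of the moment at which its call begins. There is no depth.
- manip.close_job(): hands the job in, once; it reports no verdict.
Trained networks look in the newest picture that a camera, given by its name, has taken for a name from the list of things; names that differ only in an ending like _2 or _b are one class to them, and where a whole thing is asked for, a point or a joint stands for the part that bears it (a point fixed in the world has none). Each returns a list of dicts, best first, with "p" (0 to 1); they miss things now and then, are a little off and sometimes report something else, mostly with a low value. They report only what shows in the picture. A call takes as long as a camera call. They do not tell look-alikes from the thing itself.
- vision.boxes_of(camera, label): "location" ([x, y, z] in m, in world coordinates, good to about 4 mm: the middle of the surface that is visible of it).
- vision.silhouettes(camera, label): "region" (420x560 bool, what is visible of it).
- vision.pinpoint(camera, label): "location" ([x, y, z] in m, in world coordinates, good to about 4 mm: a listed point, or the origin of a listed thing).
The state is a dict: "t": time; "joints": joint angles; "dq": joint speeds; "joint_torque": joint torques, N m; "tcp_pos": TCP position; "tcp_rot": TCP orientation; "contact_force": force on the tool from outside, world axes, zero at the start; "ft_torque": the same for the moment, N m; "finger_gap": opening from 0.0 (shut) to 1.0 (fully open).
Only numpy, scipy, OpenCV 4.12 (cv2) and the standard library are available. Lean on these libraries where they do the work, as an engineer would, in place of code of your own. Each camera call takes 0.05 s, during which the arm holds its last target. There are 200 camera calls.

### The job

The panel rack is set one size too small for the panel standing in the grooved block. Squeeze the rack tube's sprung button in and draw the movable end outwards until the button pops out of the very next hole, feeling for the click and never forcing the latch. Then lift the panel out of the block and stand it gently in the rack's middle pair of slots, upright and right down on the ledges, leaving the jars, muller and tape roll where they are.

Things in the scene. Friction and masses are not known exactly. Their poses are not given: they have to be found in the camera images.
- rack: Plywood panel rack, fixed to the table. Two upright ends (116 mm along x, 82 mm high), the fixed one at +y with a screwed steel foot, the movable one at -y, joined by a level rail along y. Each has three vertical slots, 20 mm wide, 10 mm deep, 34 mm apart along x, open at the top and to the other end. Origin on the table below point slot; x across the rack (away from the robot), y along the rail, z up.
- slot (a point): Where the middle of the panel's underside must come: in the middle pair of slots, on their ledges 42 mm above the table, midway between the slot ends once the movable end is in the next hole (slot ends then 154 mm apart, for the 150 mm panel). Axes as the rack's.
- sliding_end (a joint): Travel of the movable end in m: 0 at the start, growing outwards (rack's -y). It carries a level square tube, 26 x 26 x 121 mm, reaching outwards over the inner rail, its outer 46 mm rubber-covered. Three 14 mm holes in its robot-side face (-x), unevenly drilled 25 to 45 mm apart: go by feel. The button starts in the outermost; the third is too wide. Play in a hole 1 mm either way; drags with 4 to 5 N.
- tube_end (a point): Centre of the outer end of the tube (black plug), on the tube's axis 30 mm above the table, in the middle plane of the rack (its x = 0); moves with the movable end. The outermost hole's centre lies 27 mm inwards of it. Axes as the rack's.
- button (a joint): How far the button is pressed in, m (towards rack +x): 0 popped out, locking the tube both ways; 0.004 flush with the tube; 0.0065 under the tube's wall between holes. Spring 2 N at 0, 4 N flush, 5 N under the wall. Pressed flush, its bevel lets 10 N along the tube push it under. It springs out by itself in the next hole, if no finger covers that, and stops the tube hard; do not pull on it with over 15 N.
- button_tip (a point): Middle of the nose of the steel button (12 mm across), 4 mm proud of the tube's robot-side face when popped out, 30 mm above the table, 17 mm from the tube's axis. The button sits on the inner rail and does not travel with the tube. Squeezing it between fingers, one on it and one on the tube's opposite face, with 15 to 25 N presses it flush and holds the tube too. Axes as the rack's.
- panel: Loose painting panel, white face on a light wood frame, 150 mm wide (its y), 110 mm high (z), 16 mm thick (x), 110 to 220 g; it stands upright in the block's groove. Origin at the middle of its underside. Either face may look forward.
- block: Brown wooden block, 60 x 190 x 32 mm, fixed, with one groove along its y, 20 mm wide and 18 mm deep; the panel's underside stands in it 14 mm above the table. Origin under its middle on the table.
- jar_a: Bystander: small black jar with grey lid, 44 mm across, 68 mm high, origin at its underside.
- jar_b: Bystander: another small black jar with grey lid, 44 mm across, 66 mm high, origin at its underside.
- glass_muller: Bystander: muller with a turned brown handle, 60 mm across, 104 mm high, origin at its underside.
- tape: Bystander: roll of masking tape lying flat, 104 mm across, 25 mm high, origin at its underside.
Things that resemble listed ones, but are neither listed nor needed, are in the scene too. Of the things that look like the panel, the larger one is meant.

How it is judged:
By the outcome, as a careful person would: the job done as asked, in the order asked, and still so for the second after the job is handed in, with the robot touching nothing.
It also fails if it takes over 54 s, if anything falls off the work surface, if the arm or the gripper's body presses on something with over 40 N, if the wrist force passes 120 N, or if a joint passes its speed limit or range.

## Working session

There is one attempt and no reset: what is moved stays moved. The work goes in short steps, Python scripts to look and compute and a tool call to move; the robot and the scene stay as the last step left them, time stands still between calls to the robot, and variables do not carry over. Pictures are saved under pics/ and viewed, about 8 in all and at most 12, crops included, and the job is handed in when it is done.

Besides the shell and the picture viewer there is one more tool, called after "Call:" as name(argument=value, ...) on one line, values as JSON. carry_out: Moves the arm, as the interface text tells. Its arguments: {"type":"object","properties":{"deltas":{"type":"array"},"newtons":{"type":"number"}},"required":["deltas"]}

```bash
mkdir -p pics; ls; cat > h.py <<'E'
import numpy as np, cv2
from plant import manip, vision
from scipy.spatial.transform import Rotation as R
def snap(c,name=None,crop=None,scale=1):
    f=vision.grab_frame(c)
    if name:
        im=f["image"][:,:,::-1]
        if crop: im=im[crop[1]:crop[3],crop[0]:crop[2]]
        if scale!=1: im=cv2.resize(im,None,fx=scale,fy=scale,interpolation=cv2.INTER_CUBIC)
        cv2.imwrite("pics/"+name+".png",im)
    return f
def proj(f,p):
    p=np.atleast_2d(p); E=np.array(f["extrinsics"]); c=p@E[:3,:3].T+E[:3,3]
    x,y,z=c[:,0],-c[:,1],-c[:,2]
    return np.c_[f["cx"]+f["fx"]*x/z, f["cy"]+f["fy"]*y/z]
def ray(f,u,v,axis,val):
    E=np.array(f["extrinsics"]); d=np.array([(u-f["cx"])/f["fx"],-(v-f["cy"])/f["fy"],-1.])
    d=E[:3,:3].T@d; o=-E[:3,:3].T@E[:3,3]
    return o+d*(val-o[axis])/d[axis]
E
python3 - <<'E'
from h import *
print(manip.state())
for c in ("top","side"):
    f=snap(c,c+"0"); print(c,f["fx"],f["cx"],f["cy"],np.round(f["extrinsics"],3).tolist())
    for l in ["slot","tube_end","button_tip","panel","block","rack","jar_a","glass_muller","tape"]:
        print(l,[(round(d["p"],2),np.round(d["location"],3).tolist()) for d in vision.pinpoint(c,l)])
a=cv2.imread("pics/top0.png");b=cv2.imread("pics/side0.png")
E
```

```text
pics
{'t': 0.0, 'joints': array([-1.33489797e+00,  2.64766638e-01,  1.60539291e+00,  2.17917566e-05,
        1.27369321e+00, -3.68949116e-02]), 'dq': array([-0.00063248,  0.00133857, -0.00043762,  0.00045511,  0.00109038,
       -0.00225459]), 'joint_torque': array([-1.98374601e-04, -5.15111697e+01, -3.67316616e+01,  9.77685295e-05,
        1.28874276e-02, -7.17242756e-06]), 'tcp_pos': array([ 0.18169599, -0.64931915,  0.22994273]), 'tcp_rot': array([-0.70046726, -0.09694175,  0.70061136, -0.09535006]), 'contact_force': array([0.45547185, 0.38961468, 0.16474819]), 'ft_torque': array([-0.02838008, -0.04485719,  0.04745706]), 'finger_gap': 1.0033920625390509}
top 409.6499523826559 284.0248501020099 209.27352660879205 [[0.009, -1.0, 0.017, -0.064], [0.981, 0.013, 0.196, -0.586], [-0.196, 0.015, 0.981, -1.189], [0.0, 0.0, 0.0, 1.0]]
slot []
tube_end [(0.81, [0.584, -0.192, 0.031])]
button_tip []
panel [(0.69, [0.406, -0.045, -0.002]), (0.61, [0.519, 0.276, 0.015])]
block [(0.8, [0.517, 0.278, -0.003]), (0.3, [0.518, 0.278, 0.014])]
rack [(0.58, [0.566, -0.01, 0.004])]
jar_a [(0.8, [0.721, 0.07, -0.007]), (0.71, [0.715, 0.129, -0.001])]
glass_muller [(0.61, [0.67, 0.209, 0.002])]
tape [(0.67, [0.407, -0.423, -0.001]), (0.19, [0.584, -0.191, 0.028])]
side 491.0745852861134 288.1456215387653 208.40059475810838 [[0.698, 0.716, 0.015, -0.371], [-0.572, 0.545, 0.613, 0.314], [0.431, -0.436, 0.79, -1.63], [0.0, 0.0, 0.0, 1.0]]
slot [(0.96, [0.568, -0.012, 0.043])]
tube_end [(0.79, [0.588, -0.185, 0.031])]
button_tip []
panel [(0.78, [0.407, -0.044, -0.005])]
block [(0.62, [0.516, 0.274, 0.001])]
rack [(0.71, [0.567, -0.016, 0.001]), (0.24, [0.718, 0.067, -0.0])]
jar_a [(0.91, [0.716, 0.067, -0.004]), (0.77, [0.717, 0.127, 0.001])]
glass_muller [(0.76, [0.668, 0.203, 0.001])]
tape [(0.92, [0.41, -0.421, -0.002]), (0.45, [0.717, 0.066, -0.003])]
```

View pics/top0.png

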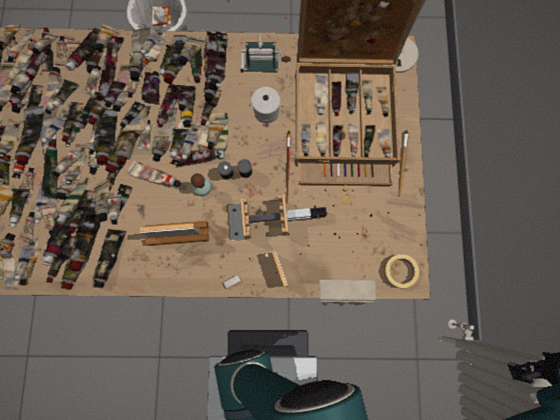

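View pics/side0.png

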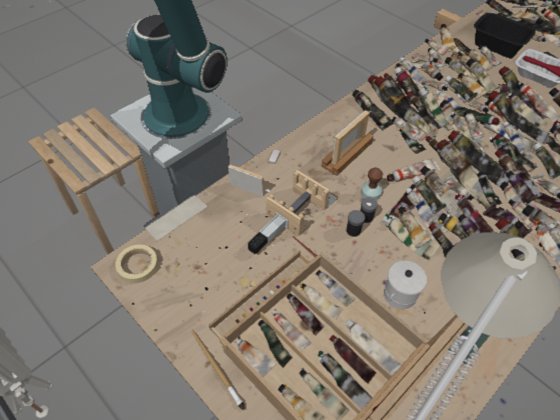

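Candidates for the panel: the standing one in the brown block at top (172,232), a smaller white one at (272,268), and a flat grey-white strip at (347,290). I choose the one in the block. The rack is at (262,216), with its tube and black plug at (320,212). Next is a close crop to check this.

```bash
python3 - <<'E'
from h import *
f=snap("top","crop1",(120,180,340,300),3.6)
s=snap("side","crop2",(220,100,400,260),4)
for n,p in dict(slot=[.567,-.012,.042],tube=[.586,-.188,.03],btn=[.566,-.164,.03],blk=[.516,.276,.032]).items(): print(n,proj(f,p).round(1),proj(s,p).round(1))
E
```

```text
slot [[269.  216.5]] [[294.1 205.2]]
tube [[325.7 211.9]] [[250.9 249.1]]
btn [[318.  218.1]] [[252.6 239.1]]
blk [[174.7 232.3]] [[349.2 146.7]]
```

View pics/crop1.png

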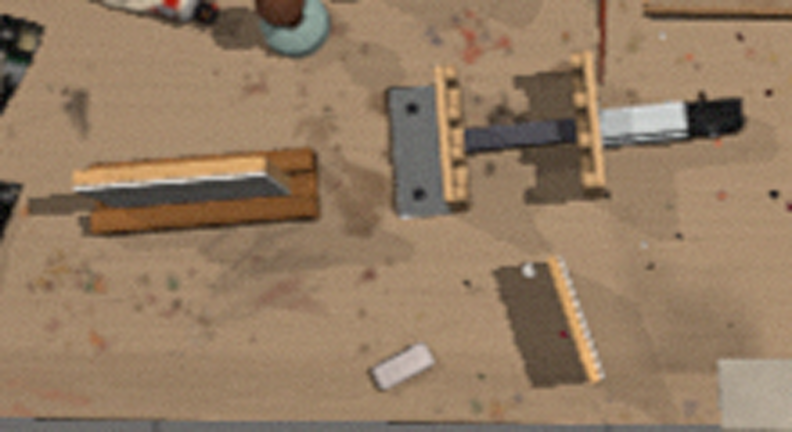

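View pics/crop2.png

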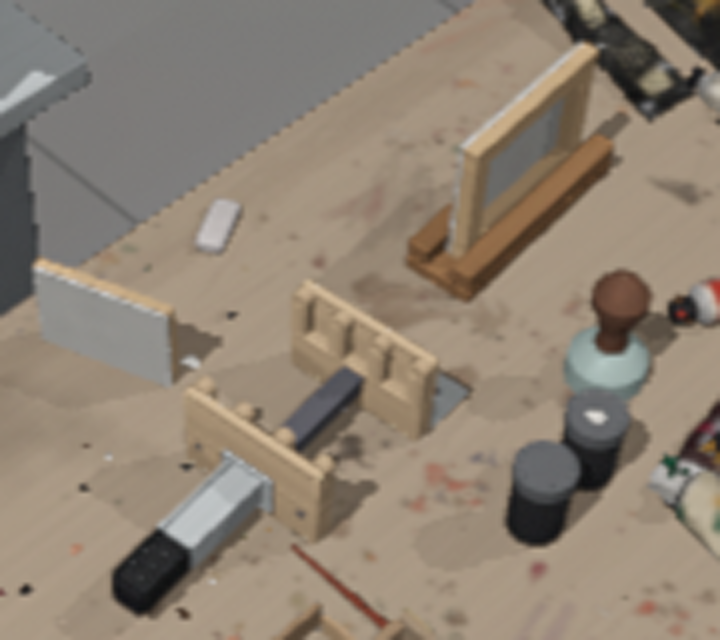

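The crops confirm the choice: the panel stands in the brown block with its white face towards the robot. The rack lies at slight yaw, with its silver tube and black rubber at about crop1 (670,118). Next I plan a move to a close look above the tube.

```bash
cat >> h.py <<'E'
def yawR(yaw,s=1):
    """tool down, jaw axis = s * (x axis rotated by yaw)"""
    y=s*np.array([np.cos(yaw),np.sin(yaw),0]); x=np.array([0,0,-1.]); return np.c_[x,y,np.cross(x,y)]
def delta(p,Rt,st=None):
    st=st or manip.state(); Rc=R.from_quat(st["tcp_rot"]).as_matrix()
    print("dp cm",np.round(Rc.T@(np.array(p)-st["tcp_pos"])*100,2).tolist(),"turn",np.round(R.from_matrix(Rc.T@Rt).as_rotvec(),4).tolist())
E
python3 - <<'E'
from h import *
st=manip.state(); print(R.from_quat(st["tcp_rot"]).as_matrix().round(3))
for s in (1,-1): delta([.57,-.17,.23],yawR(np.radians(5.5),s),st)
E
```

```text
[[ 0.     0.269 -0.963]
 [-0.    -0.963 -0.269]
 [-1.     0.    -0.   ]]
dp cm [0.13, -35.77, -50.31] turn [-1.394, 0.0, -0.0]
dp cm [0.13, -35.77, -50.31] turn [1.7476, -0.0, -0.0]
```

Call:
carry_out(deltas=[{"dp":[0,-35.8,-50.3],"turn":[-1.394,0,0],"claw":-1},{"dp":[0,-35.8,-50.3],"turn":[-1.394,0,0],"claw":-1},{"dp":[0,-35.8,-50.3],"turn":[-1.394,0,0],"claw":-1},{"dp":[0,-35.8,-50.3],"turn":[-1.394,0,0],"claw":-1},{"dp":[0,-35.8,-50.3],"turn":[-1.394,0,0],"claw":-1},{"dp":[0,-35.8,-50.3],"turn":[-1.394,0,0],"claw":-1},{"dp":[0,-35.8,-50.3],"turn":[-1.394,0,0],"claw":-1},{"dp":[0,-35.8,-50.3],"turn":[-1.394,0,0],"claw":-1},{"dp":[0,-35.8,-50.3],"turn":[-1.394,0,0],"claw":-1},{"dp":[0,-35.8,-50.3],"turn":[-1.394,0,0],"claw":-1},{"dp":[0,-35.8,-50.3],"turn":[-1.394,0,0],"claw":-1},{"dp":[0,-35.8,-50.3],"turn":[-1.394,0,0],"claw":-1}], newtons=22)

```text
t: 2.1
tcp_pos: [0.497, -0.2593, 0.2317]
tcp_rot: [0.474, 0.524, -0.474, 0.525]
contact_force: [0.3, -0.6, 1.3]
finger_gap: 1.002
```

```bash
python3 - <<'E'
from h import *
st=manip.state(); print(st["t"],st["tcp_pos"])
delta([.57,-.17,.23],yawR(np.radians(5.5),1),st)
E
```

```text
2.1 [ 0.49703574 -0.25931613  0.23168952]
dp cm [0.17, 8.16, -8.15] turn [0.0054, 0.0006, -0.0007]
```

Call:
carry_out(deltas=[{"dp":[0,8.0,-8.0],"turn":[0,0,0],"claw":-1},{"dp":[0,8.0,-8.0],"turn":[0,0,0],"claw":-1},{"dp":[0,8.0,-8.0],"turn":[0,0,0],"claw":-1},{"dp":[0,8.0,-8.0],"turn":[0,0,0],"claw":-1},{"dp":[0,8.0,-8.0],"turn":[0,0,0],"claw":-1}])

```text
t: 2.52
tcp_pos: [0.5688, -0.1723, 0.2312]
tcp_rot: [0.474, 0.524, -0.475, 0.524]
contact_force: [-0.6, -0.3, -1.0]
finger_gap: 0.999
```

```bash
python3 - <<'E'
from h import *
f=snap("wrist","w1"); st=manip.state()
print(st["tcp_pos"]); print(f["fx"],f["cx"],f["cy"]);E=np.array(f["extrinsics"]);print(E.round(3),-E[:3,:3].T@E[:3,3])
for l in ["slot","tube_end","button_tip","rack"]:
    print(l,[(round(d["p"],2),np.round(d["location"],4).tolist()) for d in vision.pinpoint("wrist",l)])
E
```

```text
[ 0.56802125 -0.17342227  0.23114489]
325.19226210127806 280.1920356353672 212.06785199834943
[[ 0.995  0.099 -0.    -0.55 ]
 [-0.096  0.958 -0.269  0.254]
 [-0.027  0.267  0.963 -0.316]
 [ 0.     0.     0.     1.   ]] [ 0.56363161 -0.10431281  0.37303101]
slot [(0.77, [0.5691, -0.0175, 0.0445])]
tube_end [(0.76, [0.5829, -0.1862, 0.029])]
button_tip [(0.4, [0.5685, -0.1639, 0.0295])]
rack [(0.76, [0.5693, -0.014, -0.0023])]
```

View pics/w1.png

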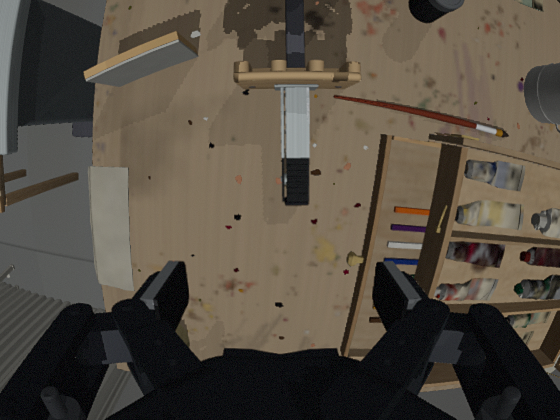

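```bash
cat >> h.py <<'E'
def fray(f,u,v,axis,val):
    E=np.array(f["extrinsics"]); a=np.array([(u-f["cx"])/f["fx"],(v-f["cy"])/f["fy"]]); r=np.hypot(*a)
    d=np.array([np.sin(r)*a[0]/r,-np.sin(r)*a[1]/r,-np.cos(r)])
    d=E[:3,:3].T@d; o=-E[:3,:3].T@E[:3,3]
    return o+d*(val-o[axis])/d[axis]
E
python3 - <<'E'
from h import *
f=snap("wrist","w2",(225,50,375,215),3.6)
for u,v,z in [(282,90,.043),(309,90,.043),(284,204,.043),(309,204,.043),(235,72,.082),(360,75,.082)]: print(u,v,fray(f,u,v,2,z).round(4))
E
```

```text
282 90 [ 0.561  -0.0727  0.043 ]
309 90 [ 0.5878 -0.0698  0.043 ]
284 204 [ 0.5742 -0.1895  0.043 ]
309 204 [ 0.6004 -0.187   0.043 ]
235 72 [ 0.5182 -0.0635  0.082 ]
360 75 [ 0.6293 -0.0541  0.082 ]
```

View pics/w2.png

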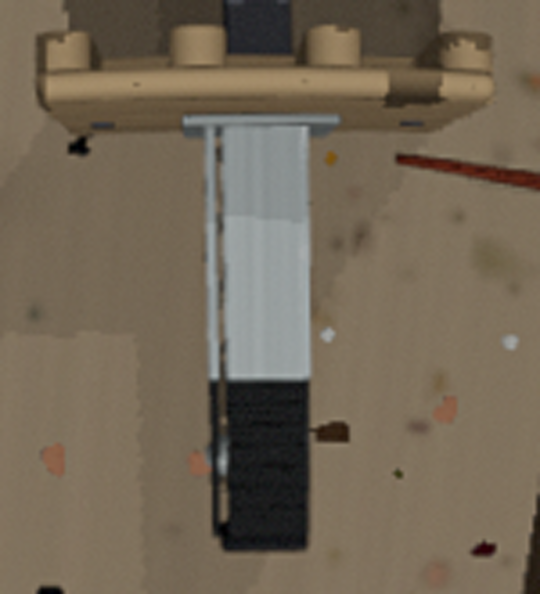

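```bash
python3 - <<'E'
from h import *
f=snap("wrist")
g=lambda u,v,z: fray(f,225+u/3.6,50+v/3.6,2,z)
A=g(222,140,.043);B=g(309,140,.043);C=g(224,548,.043);D=g(308,548,.043)
print(A,B,C,D); m1=(A+B)/2;m2=(C+D)/2; d=(m1-m2); yaw=np.degrees(np.arctan2(-d[0],d[1])); print("mid",m1,m2,"yaw",yaw, np.linalg.norm(B-A),np.linalg.norm(D-C))
print("btn",g(219,455,.030)); P,Q=g(40,80,.082),g(493,88,.082); print("end",P,Q,np.linalg.norm(P-Q),np.degrees(np.arctan2(Q[1]-P[1],Q[0]-P[0])))
E
```

```text
[ 0.56561137 -0.07106456  0.043     ] [ 0.5896507  -0.06844375  0.043     ] [ 0.57748538 -0.18727573  0.043     ] [ 0.6018622  -0.18494542  0.043     ]
mid [ 0.57763103 -0.06975416  0.043     ] [ 0.58967379 -0.18611058  0.043     ] yaw 5.909008871677154 0.024181766784507282 0.02448795850966919
btn [ 0.57379174 -0.16229235  0.03      ]
end [ 0.51926637 -0.06363268  0.082     ] [ 0.63112744 -0.0532412   0.082     ] 0.11234269106437807 5.307333249809444
```

```bash
python3 - <<'E'
from h import *
delta([.5853,-.161,.010],yawR(np.radians(5.6),1))
E
```

```text
dp cm [22.14, 1.91, -1.22] turn [-0.0036, 0.0001, -0.0]
```

Call:
carry_out(deltas=[{"dp":[4,1.9,-1.2],"turn":[-0.004,0,0],"claw":-1},{"dp":[8,1.9,-1.2],"turn":[-0.004,0,0],"claw":-1},{"dp":[12,1.9,-1.2],"turn":[-0.004,0,0],"claw":-1},{"dp":[16,1.9,-1.2],"turn":[-0.004,0,0],"claw":-1},{"dp":[19,1.9,-1.2],"turn":[-0.004,0,0],"claw":-1},{"dp":[21,1.9,-1.2],"turn":[-0.004,0,0],"claw":-1},{"dp":[22.1,1.9,-1.2],"turn":[-0.004,0,0],"claw":-1},{"dp":[22.1,1.9,-1.2],"turn":[-0.004,0,0],"claw":-1},{"dp":[22.1,1.9,-1.2],"turn":[-0.004,0,0],"claw":-1}])

```text
t: 3.62
tcp_pos: [0.5859, -0.1605, 0.0106]
tcp_rot: [0.475, 0.524, -0.475, 0.524]
contact_force: [0.1, -1.2, -0.2]
finger_gap: 0.994
```

```bash
python3 - <<'E'
from h import *
f=snap("wrist","w3",(180,120,400,340),2.7)
st=manip.state(); print(st["tcp_pos"],st["contact_force"]); delta([.5853,-.161,.010],yawR(np.radians(5.6),1),st)
for l in ["tube_end","button_tip"]:
    print(l,[(round(d["p"],2),np.round(d["location"],4).tolist()) for d in vision.pinpoint("wrist",l)])
E
```

```text
[ 0.58700593 -0.16081661  0.01182069] [-0.20583818  0.09983803 -0.27642826]
dp cm [0.18, -0.17, 0.0] turn [0.0017, 0.001, -0.0023]
tube_end [(0.91, [0.5867, -0.1876, 0.0282])]
button_tip [(0.49, [0.5663, -0.1623, 0.0299])]
```

View pics/w3.png

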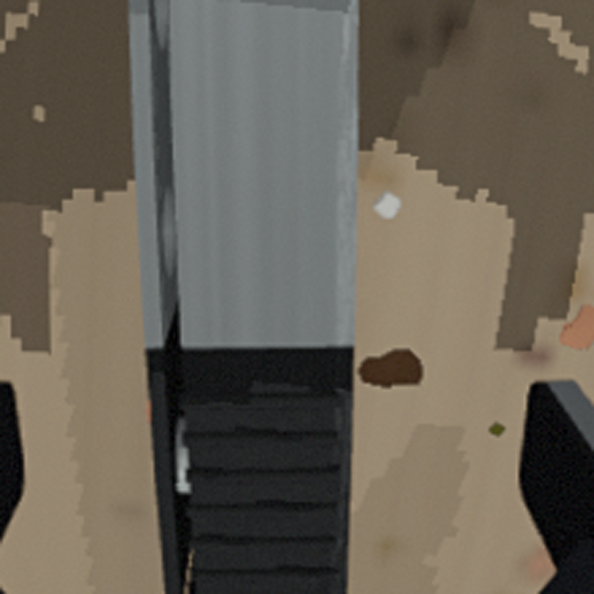

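Call:
carry_out(deltas=[{"dp":[0,0,0],"turn":[0,0,0],"claw":0.2},{"dp":[0,0,0],"turn":[0,0,0],"claw":0.2},{"dp":[0,0,0],"turn":[0,0,0],"claw":0.2},{"dp":[0,0,0],"turn":[0,0,0],"claw":0.2},{"dp":[0,0,0],"turn":[0,0,0],"claw":0.2}], newtons=22)

```text
t: 4.18
tcp_pos: [0.5852, -0.1599, 0.0104]
tcp_rot: [0.474, 0.525, -0.475, 0.524]
contact_force: [-2.0, -0.4, 0.5]
finger_gap: 0.402
```

```bash
python3 - <<'E'
from h import *
f=snap("wrist"); st=manip.state(); print(st["tcp_pos"],st["contact_force"],st["finger_gap"])
for u,v in [(182,455),(184,430),(184,490),(166,235),(166,205),(166,270),(158,20),(158,60)]:
    p=fray(f,180+u/2.7,120+v/2.7,2,.03); print(u,v,p.round(4))
im=cv2.cvtColor(f["image"],cv2.COLOR_BGR2GRAY)
for r in range(120,300,3): print(r,im[r,226:252])
E
```

```text
[ 0.58492608 -0.15990046  0.01014298] [-3.13003183 -1.2302413   1.14980795] 0.39979666625965743
182 455 [ 0.5729 -0.1611  0.03  ]
184 430 [ 0.5729 -0.1565  0.03  ]
184 490 [ 0.5736 -0.1676  0.03  ]
166 235 [ 0.5682 -0.1254  0.03  ]
166 205 [ 0.5679 -0.1209  0.03  ]
166 270 [ 0.5685 -0.1307  0.03  ]
158 20 [ 0.5646 -0.0948  0.03  ]
158 60 [ 0.5651 -0.1004  0.03  ]
120 [ 71  72  71  91 110 108 107 106 110 107  95  67  64 105 106 106 105  92
 107 121 120 122 123 125 127 122]
123 [ 72  72  72  94 109 108 107 106 107 109 100  65  64 106 111 112 107  96
 105 128 130 130 131 134 132 135]
126 [ 71  69  72  99 109 109 106 106 105 110 110  62  63 102 113 113 114 110
 108 130 130 129 131 132 133 134]
129 [ 71  71  73  96 125 128 126 127 129 130 130  69  63  89 109 109 109  95
 102 127 129 129 130 132 134 134]
132 [ 71  72  71  98 127 129 126 126 127 129 127  88  61  76 105 102 100  86
 101 129 127 130 130 132 132 134]
135 [ 74  70  70  87 129 129 127 126 126 128 125  99  71  68  87 100  93  75
 103 130 130 128 129 131 132 132]
138 [ 71  72  68  79 131 129 126 125 128 127 123  95  73  62  75  93
[... 4991 characters left out ...]
]
279 [86 84 84 87 87 66 20  8 18 15 13 23 22 23 24 19 21 16 13  0 25 64 77 79
 53 39]
282 [86 83 85 87 65 21 17 19 20 14 13 21 27 25 18 27 21 23 15 14 37 77 76 44
 20 19]
285 [92 92 92 71 24 11 16 19 13 16 12 11 21 27 22 25 27 20 15 16 52 86 82 53
 35 37]
288 [114 115 114  80  37  24  29  32  16  13  15  16  20  26  24  25  20  16
  17  11  50  88 120 130 105  62]
291 [111 115 115 100  49  23  25  28  19  13  15  19  22  22  23  18  25  23
  19  13  53 107 142 152 125  73]
294 [103 119 119 117  65  29  25  28  21  13  13   9  27  25  25  25  42  42
  30  11  54 133 166 158 136  90]
297 [ 20  13  18  14  21  26  28  31  24  21  16  11  26  39  27  29  38  35
  31   9  57 154 197 165  70  23]
```

Both holes show on the side face; hole 2 is about 36 mm inwards of the button (pixel row 207 against row 288). I expect the click after roughly 35 to 37 mm. Now I squeeze the button.

Call:
carry_out(deltas=[{"dp":[0,0,0.2],"turn":[0,0,0],"claw":0.2},{"dp":[0,0,0.2],"turn":[0,0,0],"claw":0.3},{"dp":[0,0,0.2],"turn":[0,0,0],"claw":0.35},{"dp":[0,0,0.2],"turn":[0,0,0],"claw":0.4},{"dp":[0,0,0.2],"turn":[0,0,0],"claw":0.6},{"dp":[0,0,0.2],"turn":[0,0,0],"claw":0.6}], newtons=22)

```text
t: 4.73
tcp_pos: [0.5845, -0.162, 0.0099]
tcp_rot: [0.473, 0.525, -0.475, 0.524]
contact_force: [-6.1, -1.1, 2.6]
finger_gap: 0.298
```

```bash
python3 - <<'E'
from h import *
for i in range(3):
    st=manip.state(); print(st["tcp_pos"],st["contact_force"],st["finger_gap"]*85); vision.grab_frame("top")
E
```

```text
[ 0.58451396 -0.16202824  0.00987759] [-6.13677139 -1.09481272  2.6097813 ] 25.293090371637685
[ 0.58457226 -0.16201653  0.00994364] [-4.75602443 -0.35851079  2.33665585] 25.47404865469631
[ 0.58456842 -0.16203717  0.00992533] [-5.5368068  -0.00860034  2.33928253] 25.381810946269802
```

Call:
carry_out(deltas=[{"dp":[0,-0.05,0.0],"turn":[0,0,0],"claw":0.6},{"dp":[0,-0.05,0.1],"turn":[0,0,0],"claw":0.6},{"dp":[0,-0.05,0.15],"turn":[0,0,0],"claw":0.6},{"dp":[0,-0.05,0.2],"turn":[0,0,0],"claw":0.6},{"dp":[0,-0.05,0.25],"turn":[0,0,0],"claw":0.6},{"dp":[0,-0.05,0.3],"turn":[0,0,0],"claw":0.6}])

```text
t: 5.38
tcp_pos: [0.5847, -0.1634, 0.0099]
tcp_rot: [0.474, 0.526, -0.474, 0.523]
contact_force: [-4.6, 5.3, 2.9]
finger_gap: 0.302
```

Call:
carry_out(deltas=[{"dp":[0,0,0.1],"turn":[0,0,0],"claw":0.6},{"dp":[0,0,0.2],"turn":[0,0,0],"claw":0.6},{"dp":[0,0,0.2],"turn":[0,0,0],"claw":0.6}])

```text
t: 5.63
tcp_pos: [0.5848, -0.1652, 0.0098]
tcp_rot: [0.475, 0.526, -0.474, 0.523]
contact_force: [-5.0, 6.5, 3.3]
finger_gap: 0.303
```

Call:
carry_out(deltas=[{"dp":[0,0,0.1],"turn":[0,0,0],"claw":0.6},{"dp":[0,0,0.2],"turn":[0,0,0],"claw":0.6},{"dp":[0,0,0.3],"turn":[0,0,0],"claw":0.6},{"dp":[0,0,0.3],"turn":[0,0,0],"claw":0.6}])

```text
t: 5.97
tcp_pos: [0.5853, -0.1686, 0.0099]
tcp_rot: [0.474, 0.526, -0.474, 0.523]
contact_force: [-5.4, 2.9, 2.5]
finger_gap: 0.303
```

```bash
python3 - <<'E'
from h import *
f=snap("wrist","w4",(180,40,400,340),2); snap("side","s4",(220,200,320,270),4)
st=manip.state(); print(st["tcp_pos"],st["contact_force"],st["finger_gap"]*85)
for c in ("wrist","top","side"):
  if c=="top": vision.grab_frame(c)
  print(c,[(round(d["p"],2),np.round(d["location"],4).tolist()) for d in vision.pinpoint(c,"tube_end")])
E
```

```text
[ 0.585249   -0.16869417  0.00987637] [-4.84036681  3.91182294  2.91327397] 25.813059896294142
wrist [(0.58, [0.5843, -0.194, 0.0306])]
top []
side [(0.87, [0.5897, -0.1924, 0.0327])]
```

View pics/w4.png

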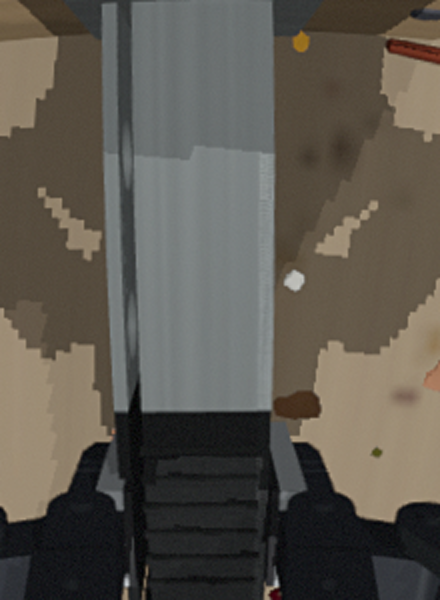

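The tube end has moved about 6 mm (it was at y -0.187 and is now at -0.193), and the force has fallen to the drag level. The button is under the wall, so I draw on.

Call:
carry_out(deltas=[{"dp":[0,0,0.25],"turn":[0,0,0],"claw":0.6},{"dp":[0,0,0.5],"turn":[0,0,0],"claw":0.6},{"dp":[0,0,0.75],"turn":[0,0,0],"claw":0.6},{"dp":[0,0,1.0],"turn":[0,0,0],"claw":0.6},{"dp":[0,0,1.25],"turn":[0,0,0],"claw":0.6},{"dp":[0,0,1.5],"turn":[0,0,0],"claw":0.6},{"dp":[0,0,1.7],"turn":[0,0,0],"claw":0.6},{"dp":[0,0,1.7],"turn":[0,0,0],"claw":0.6}])

```text
t: 6.93
tcp_pos: [0.5872, -0.186, 0.0099]
tcp_rot: [0.474, 0.525, -0.474, 0.524]
contact_force: [-3.9, 3.1, 2.2]
finger_gap: 0.303
```

Call:
carry_out(deltas=[{"dp":[0,0,0.1],"turn":[0,0,0],"claw":0.6},{"dp":[0,0,0.2],"turn":[0,0,0],"claw":0.6},{"dp":[0,0,0.3],"turn":[0,0,0],"claw":0.6}])

```text
t: 7.18
tcp_pos: [0.5875, -0.1885, 0.0099]
tcp_rot: [0.474, 0.525, -0.474, 0.523]
contact_force: [-5.2, 5.4, 1.4]
finger_gap: 0.308
```

Call:
carry_out(deltas=[{"dp":[0,0,0.1],"turn":[0,0,0],"claw":0.6},{"dp":[0,0,0.2],"turn":[0,0,0],"claw":0.6},{"dp":[0,0,0.2],"turn":[0,0,0],"claw":0.6}])

```text
t: 7.43
tcp_pos: [0.5878, -0.1907, 0.0099]
tcp_rot: [0.474, 0.525, -0.474, 0.524]
contact_force: [-3.9, 3.0, 1.9]
finger_gap: 0.302
```

Call:
carry_out(deltas=[{"dp":[0,0,0.1],"turn":[0,0,0],"claw":0.6},{"dp":[0,0,0.2],"turn":[0,0,0],"claw":0.6},{"dp":[0,0,0.2],"turn":[0,0,0],"claw":0.6}])

```text
t: 7.68
tcp_pos: [0.588, -0.1927, 0.0099]
tcp_rot: [0.474, 0.525, -0.474, 0.524]
contact_force: [-4.1, 4.3, 3.1]
finger_gap: 0.302
```

Call:
carry_out(deltas=[{"dp":[0,0,0.1],"turn":[0,0,0],"claw":0.6},{"dp":[0,0,0.2],"turn":[0,0,0],"claw":0.6},{"dp":[0,0,0.2],"turn":[0,0,0],"claw":0.6}])

```text
t: 7.93
tcp_pos: [0.5883, -0.1957, 0.0099]
tcp_rot: [0.474, 0.525, -0.474, 0.524]
contact_force: [-3.9, -0.0, -0.4]
finger_gap: 0.304
```

Call:
carry_out(deltas=[{"dp":[0,0,0.1],"turn":[0,0,0],"claw":0.6},{"dp":[0,0,0.1],"turn":[0,0,0],"claw":0.6}])

```text
t: 8.1
tcp_pos: [0.5884, -0.1967, 0.0099]
tcp_rot: [0.474, 0.525, -0.474, 0.524]
contact_force: [-5.0, 0.8, 0.6]
finger_gap: 0.299
```

Call:
carry_out(deltas=[{"dp":[0,0,0.1],"turn":[0,0,0],"claw":0.6},{"dp":[0,0,0.1],"turn":[0,0,0],"claw":0.6}])

```text
t: 8.27
tcp_pos: [0.5886, -0.1975, 0.01]
tcp_rot: [0.474, 0.525, -0.474, 0.524]
contact_force: [-4.3, 3.5, 0.8]
finger_gap: 0.302
```

```bash
python3 - <<'E'
from h import *
f=snap("wrist","w5",(180,40,400,340),2)
st=manip.state(); print(st["tcp_pos"],st["contact_force"],st["finger_gap"]*85)
im=cv2.cvtColor(f["image"],cv2.COLOR_BGR2GRAY)
for r in range(160,246,4): print(r,im[r,232:256])
E
```

```text
[ 0.58859776 -0.19746733  0.00995451] [-4.98276377  2.66309998  0.72666515] 25.928393773756937
160 [ 89 119 127 123 122 125 127 129  94  74  67  60  61  59  59  95 126 127
 126 128 130 130 130 131]
164 [ 85 116 127 125 125 124 127 129  98  70  63  64  60  63  60  95 127 125
 125 128 131 129 131 132]
168 [ 75 117 126 125 122 125 126 126  97  64  62  63  64  59  62  82 128 127
 126 129 131 128 130 130]
172 [ 73 118 128 125 124 122 125 128 106  79  62  64  60  62  58  68 128 127
 125 127 126 130 129 131]
176 [ 74 105 125 125 123 125 125 126 114  79  74  62  64  63  62  73 129 126
 125 126 129 130 130 128]
180 [ 72  97 124 126 124 123 124 126 119  77  63  65  60  63  60  71 113 126
 124 127 128 129 130 129]
184 [ 68  86 125 127 124 124 124 127 127  77  63  62  61  64  60  66 102 126
 124 126 129 130 129 128]
188 [ 68  72 124 127 125 122 123 126 126  89  74  63  72  84  83  70 100 124
 126 126 128 129 129 126]
192 [ 69  71 113 125 124 123 123 126 124 100  73  71  78  82  76  79 101 126
 124 126 126 129 129 127]
196 [ 68  70 110 128 123 123 122 125 124 100  72  67  89  89  91  90 105 125
 
[... 560 characters left out ...]
 126 123 122 121 125 124 112  75  62  64  67  67  70  93
 126 123 125 124 125 125]
224 [ 71  71  69  87 127 123 121 121 124 125 115  77  72  63  62  61  61  83
 127 125 124 125 127 126]
228 [ 73  69  69  74 128 125 123 123 123 124 122  77  74  63  62  62  53  60
 116 126 123 125 125 127]
232 [ 71  71  69  74 114 126 123 121 123 123 124  89  69  64  64  52  20  50
 107 127 123 125 127 125]
236 [ 70  72  71  71  99 125 123 122 121 124 123 100  76  71  55  13   7  35
  89 128 124 125 126 125]
240 [ 72  69  72  70  90 124 124 121 121 122 123 101  76  46   7   7   7  31
  86 126 123 125 125 126]
244 [ 70  71  70  71  86 124 127 124 124 126 126 119  45  12  10  15  16  16
  70 132 127 127 128 129]
```

```bash
python3 - <<'E'
import cv2,numpy as np
a=cv2.imread("pics/w4.png")[230:500,80:200];b=cv2.imread("pics/w5.png")[230:500,80:200]
cv2.imwrite("pics/cmp.png",cv2.resize(np.hstack([a,b]),None,fx=2.2,fy=2.2,interpolation=cv2.INTER_CUBIC))
E
```

```text
(no output)
```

View pics/cmp.png

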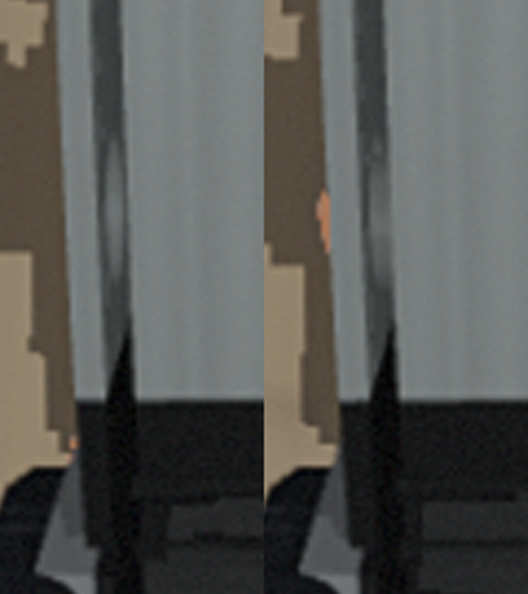

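Call:
carry_out(deltas=[{"dp":[0,0,0.1],"turn":[0,0,0],"claw":0.6},{"dp":[0,0,0.1],"turn":[0,0,0],"claw":0.6}])

```text
t: 8.48
tcp_pos: [0.5887, -0.1982, 0.0099]
tcp_rot: [0.474, 0.525, -0.474, 0.524]
contact_force: [-3.3, 2.9, 0.7]
finger_gap: 0.298
```

Call:
carry_out(deltas=[{"dp":[0,0,0.1],"turn":[0,0,0],"claw":0.6},{"dp":[0,0,0.1],"turn":[0,0,0],"claw":0.6}])

```text
t: 8.65
tcp_pos: [0.5888, -0.1992, 0.0099]
tcp_rot: [0.474, 0.525, -0.474, 0.524]
contact_force: [-4.5, 3.4, 1.3]
finger_gap: 0.3
```

```bash
python3 - <<'E'
from h import *
f=snap("wrist","w6",(180,40,400,340),2)
st=manip.state(); print(st["tcp_pos"],st["contact_force"],st["finger_gap"]*85)
for n in ("w4","w5","w6"):
    im=cv2.cvtColor(cv2.imread(f"pics/{n}.png"),cv2.COLOR_BGR2GRAY); c=im[380:440,200]; print(n,c[::2], "hole",im[270:380:4,128:140:2].max(1))
for c in ("top","side"):
    vision.grab_frame(c)
    for l in ("tube_end","button_tip"): print(c,l,[(round(d["p"],2),np.round(d["location"],4).tolist()) for d in vision.pinpoint(c,l)])
E
```

```text
[ 0.58879673 -0.1992301   0.00994   ] [-3.90344577  3.71389929  1.52427316] 25.547552365715763
w4 [122 122 121 122 122 122 124 122 122 122 122 123 121 123 129 112  57  23
  16  21  22  22  22  22  24  22  24  22  21  24] hole [125 126 125 122 121 121 119 118 118 115 114 115 113 112 114 112 106 104
 101  98  92  87  74  75  74  73  66  66]
w5 [123 122 121 121 123 122 121 121 122 123 122 122 122 122 128 111  56  16
  13  22  23  23  25  22  21  26  24  23  25  21] hole [128 129 126 125 124 122 121 119 122 121 121 118 119 120 119 116 117 112
 107 108 105  96  91  81  75  73  73  75]
w6 [122 122 122 122 121 122 123 122 121 121 121 122 123 123 129 110  56  19
  18  21  22  25  26  25  19  22  24  24  23  23] hole [129 130 124 124 124 121 120 122 120 120 120 121 121 122 118 116 113 111
 104 102 100  86  81  83  75  74  64  68]
top tube_end [(0.31, [0.5689, -0.0129, 0.0])]
top button_tip [(0.18, [0.5696, -0.0097, 0.0002])]
side tube_end [(0.6, [0.5901, -0.2246, 0.0308]), (0.33, [0.7191, 0.0656, -0.0048])]
side button_tip []
```

Call:
carry_out(deltas=[{"dp":[0,0,0.1],"turn":[0,0,0],"claw":0.6},{"dp":[0,0,0.15],"turn":[0,0,0],"claw":0.6},{"dp":[0,0,0.15],"turn":[0,0,0],"claw":0.6}])

```text
t: 9.25
tcp_pos: [0.5889, -0.2, 0.01]
tcp_rot: [0.475, 0.525, -0.474, 0.523]
contact_force: [-4.1, 5.8, 0.5]
finger_gap: 0.301
```

Call:
carry_out(deltas=[{"dp":[0,0,0.1],"turn":[0,0,0],"claw":0.6},{"dp":[0,0,0.1],"turn":[0,0,0],"claw":0.6}])

```text
t: 9.42
tcp_pos: [0.5888, -0.2002, 0.0099]
tcp_rot: [0.475, 0.526, -0.474, 0.523]
contact_force: [-4.6, 9.1, 3.4]
finger_gap: 0.306
```

The force rises to 9 N with no travel, which is a hard stop. I'll relax the pull and look.

Call:
carry_out(deltas=[{"dp":[0,0,-0.2],"turn":[0,0,0],"claw":0.6},{"dp":[0,0,-0.3],"turn":[0,0,0],"claw":0.6},{"dp":[0,0,-0.3],"turn":[0,0,0],"claw":0.6}])

```text
t: 9.67
tcp_pos: [0.5889, -0.1998, 0.01]
tcp_rot: [0.474, 0.524, -0.475, 0.524]
contact_force: [-4.5, -1.5, -1.1]
finger_gap: 0.304
```

```bash
python3 - <<'E'
from h import *
f=snap("wrist","w7",(180,40,400,340),2)
st=manip.state(); print(st["tcp_pos"],st["contact_force"],st["finger_gap"]*85)
a=cv2.imread("pics/w6.png")[230:500,80:200];b=cv2.imread("pics/w7.png")[230:500,80:200]
cv2.imwrite("pics/cmp2.png",cv2.resize(np.hstack([a,b]),None,fx=2.2,fy=2.2,interpolation=cv2.INTER_CUBIC))
E
```

```text
[ 0.58884417 -0.19980103  0.00999024] [-3.75457548 -2.26883821 -1.21883969] 25.679873133857022
```

View pics/cmp2.png

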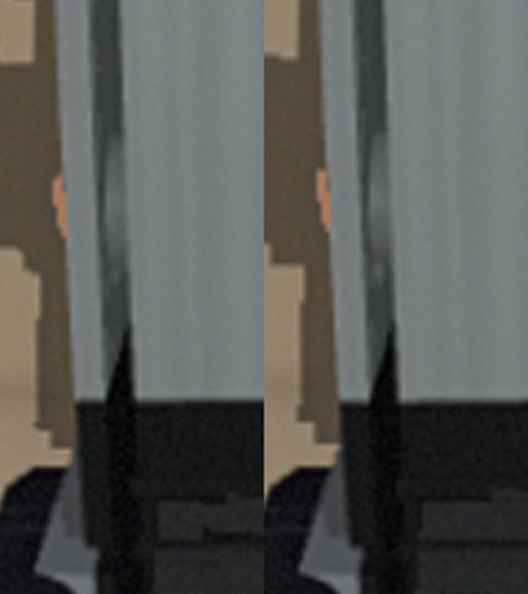

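Call:
carry_out(deltas=[{"dp":[0,0,-0.1],"turn":[0,0,0],"claw":0.6},{"dp":[0,0,-0.2],"turn":[0,0,0],"claw":0.6},{"dp":[0,0,-0.2],"turn":[0,0,0],"claw":0.6}])

```text
t: 9.97
tcp_pos: [0.5887, -0.1986, 0.01]
tcp_rot: [0.474, 0.524, -0.475, 0.525]
contact_force: [-4.4, -4.8, -3.3]
finger_gap: 0.3
```

Call:
carry_out(deltas=[{"dp":[0,0,-0.1],"turn":[0,0,0],"claw":0.6},{"dp":[0,0,-0.15],"turn":[0,0,0],"claw":0.6},{"dp":[0,0,-0.15],"turn":[0,0,0],"claw":0.6}])

```text
t: 10.22
tcp_pos: [0.5886, -0.1974, 0.01]
tcp_rot: [0.474, 0.524, -0.475, 0.525]
contact_force: [-5.1, -5.5, -2.0]
finger_gap: 0.306
```

Call:
carry_out(deltas=[{"dp":[0,0,-0.1],"turn":[0,0,0],"claw":0.6},{"dp":[0,0,-0.1],"turn":[0,0,0],"claw":0.6},{"dp":[0,0,-0.1],"turn":[0,0,0],"claw":0.6}])

```text
t: 10.47
tcp_pos: [0.5886, -0.1972, 0.0101]
tcp_rot: [0.474, 0.524, -0.475, 0.525]
contact_force: [-4.6, -8.0, -3.8]
finger_gap: 0.297
```

Both directions stop hard within about 2–3 mm (the hole's play plus compliance), so the button is latched in the next hole. I centre it, release and lift.

Call:
carry_out(deltas=[{"dp":[0,0,0.2],"turn":[0,0,0],"claw":0.6},{"dp":[0,0,0.4],"turn":[0,0,0],"claw":0.6},{"dp":[0,0,0.45],"turn":[0,0,0],"claw":0.6},{"dp":[0,0,0.4],"turn":[0,0,0],"claw":-1},{"dp":[0,0,0.4],"turn":[0,0,0],"claw":-1},{"dp":[0,0,0.4],"turn":[0,0,0],"claw":-1},{"dp":[0,0,0.4],"turn":[0,0,0],"claw":-1},{"dp":[0,0,0.4],"turn":[0,0,0],"claw":-1}])

```text
t: 11.13
tcp_pos: [0.5901, -0.1991, 0.0109]
tcp_rot: [0.475, 0.524, -0.474, 0.525]
contact_force: [0.2, 0.8, 0.2]
finger_gap: 0.983
```

Call:
carry_out(deltas=[{"dp":[3,0,0],"turn":[0,0,0],"claw":-1}])

```text
t: 11.22
tcp_pos: [0.5956, -0.2012, -0.0134]
tcp_rot: [0.476, 0.52, -0.473, 0.529]
contact_force: [14.7, 1.0, 97.6]
finger_gap: 0.998
```

That lift went down instead, because tool +x points down: a sign slip of mine. I back off at once.

Call:
carry_out(deltas=[{"dp":[-4,0,0],"turn":[0,0,0],"claw":-1},{"dp":[-8,0,0],"turn":[0,0,0],"claw":-1},{"dp":[-12,0,0],"turn":[0,0,0],"claw":-1},{"dp":[-16,0,0],"turn":[0,0,0],"claw":-1},{"dp":[-20,0,0],"turn":[0,0,0],"claw":-1},{"dp":[-24,0,0],"turn":[0,0,0],"claw":-1},{"dp":[-25,0,0],"turn":[0,0,0],"claw":-1},{"dp":[-25,0,0],"turn":[0,0,0],"claw":-1}])

```text
t: 11.88
tcp_pos: [0.5925, -0.2001, 0.2367]
tcp_rot: [0.476, 0.521, -0.473, 0.528]
contact_force: [0.4, 0.8, 0.1]
finger_gap: 0.998
```

```bash
python3 - <<'E'
from h import *
f=snap("wrist","w8",(180,20,400,260),2.7)
st=manip.state(); print(st["t"],st["tcp_pos"],st["contact_force"],st["joints"])
for l in ["tube_end","button_tip","slot"]:
    print(l,[(round(d["p"],2),np.round(d["location"],4).tolist()) for d in vision.pinpoint("wrist",l)])
E
```

```text
11.9333 [ 0.59067854 -0.19941158  0.23301821] [ 0.29115833  0.53303016 -0.48640284] [-3.65582686e-01  1.62707586e-01  1.72230004e+00  9.13997691e-05
  1.25098632e+00 -4.65511863e-01]
tube_end [(0.61, [0.5886, -0.2234, 0.0313])]
button_tip [(0.43, [0.5678, -0.1616, 0.0298])]
slot [(0.74, [0.569, -0.018, 0.0453])]
```

View pics/w8.png

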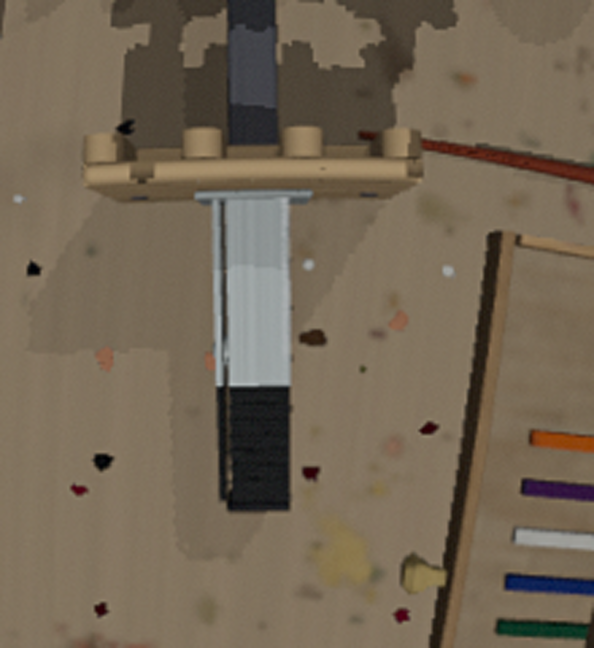

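```bash
python3 - <<'E'
from h import *
delta([.57,-.02,.26],yawR(np.radians(5.6),1))
E
```

```text
dp cm [-3.22, 0.0, -17.93] turn [0.0022, -0.002, 0.0039]
```

Call:
carry_out(deltas=[{"dp":[-2,0,-4],"turn":[0,0,0],"claw":-1},{"dp":[-3,0,-8],"turn":[0,0,0],"claw":-1},{"dp":[-3,0,-12],"turn":[0,0,0],"claw":-1},{"dp":[-3,0,-16],"turn":[0,0,0],"claw":-1},{"dp":[-3,0,-17.9],"turn":[0,0,0],"claw":-1},{"dp":[-3,0,-17.9],"turn":[0,0,0],"claw":-1},{"dp":[-3,0,-17.9],"turn":[0,0,0],"claw":-1}])

```text
t: 12.67
tcp_pos: [0.57, -0.0197, 0.2577]
tcp_rot: [0.473, 0.526, -0.475, 0.524]
contact_force: [1.2, -0.4, -0.3]
finger_gap: 1.002
```

```bash
python3 - <<'E'
from h import *
import pickle
f=snap("wrist","rk"); st=manip.state(); print(st["tcp_pos"],R.from_quat(st["tcp_rot"]).as_matrix().round(3).tolist())
pickle.dump(f,open("rk.pkl","wb"))
for l in ["slot","rack","tube_end"]:
    print(l,[(round(d["p"],2),np.round(d["location"],4).tolist()) for d in vision.pinpoint("wrist",l)])
delta([.517,.245,.28],yawR(np.radians(5.6),1))
E
```

```text
[ 0.5703685  -0.02068812  0.25805108] [[-0.004, 0.995, 0.101], [-0.0, 0.101, -0.995], [-1.0, -0.004, 0.0]]
slot [(0.69, [0.5679, -0.0148, 0.0441])]
rack [(0.66, [0.5687, -0.0131, -0.0019])]
tube_end [(0.6, [0.5912, -0.2259, 0.0292])]
dp cm [-2.08, -2.76, -27.1] turn [0.0008, 0.0001, 0.0017]
```

Call:
carry_out(deltas=[{"dp":[-2,-0.5,-4],"turn":[0,0,0],"claw":-1},{"dp":[-2,-1,-8],"turn":[0,0,0],"claw":-1},{"dp":[-2,-1.5,-12],"turn":[0,0,0],"claw":-1},{"dp":[-2,-2,-16],"turn":[0,0,0],"claw":-1},{"dp":[-2,-2.5,-20],"turn":[0,0,0],"claw":-1},{"dp":[-2,-2.8,-24],"turn":[0,0,0],"claw":-1},{"dp":[-2,-2.8,-27.1],"turn":[0,0,0],"claw":-1},{"dp":[-2,-2.8,-27.1],"turn":[0,0,0],"claw":-1},{"dp":[-2,-2.8,-27.1],"turn":[0,0,0],"claw":-1}])

```text
t: 13.62
tcp_pos: [0.5165, 0.2465, 0.2799]
tcp_rot: [0.474, 0.525, -0.474, 0.525]
contact_force: [0.7, -0.7, -0.6]
finger_gap: 0.994
```

```bash
python3 - <<'E'
from h import *
import pickle
f=snap("wrist","pn"); st=manip.state(); print(st["t"],st["tcp_pos"])
pickle.dump(f,open("pn.pkl","wb"))
for l in ["panel","block"]:
    print(l,[(round(d["p"],2),np.round(d["location"],4).tolist()) for d in vision.pinpoint("wrist",l)])
    for d in vision.silhouettes("wrist",l)[:2]:
        v,u=np.nonzero(d["region"]); print(d["p"],u.min(),u.max(),v.min(),v.max())
a=cv2.imread("pics/rk.png");b=cv2.imread("pics/pn.png")
v,u=0,0
cv2.imwrite("pics/cmp3.png",np.hstack([cv2.resize(a[20:300,190:370],None,fx=2.1,fy=2.1,interpolation=cv2.INTER_CUBIC),cv2.resize(b[20:300,190:370],None,fx=2.1,fy=2.1,interpolation=cv2.INTER_CUBIC)]))
E
```

```text
13.6667 [0.51671649 0.24543646 0.27986389]
panel [(0.63, [0.5186, 0.2778, 0.0172]), (0.62, [0.4056, -0.0438, -0.0009])]
0.86 274 292 84 240
0.56 188 227 339 359
block [(0.96, [0.5178, 0.2736, -0.0003]), (0.72, [0.5166, 0.279, 0.0156])]
0.59 256 307 79 231
0.49 395 432 256 293
```

View pics/cmp3.png

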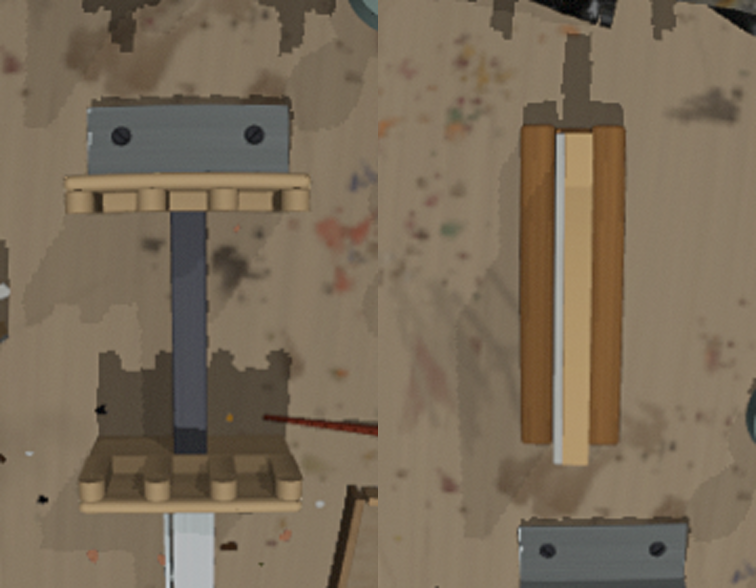

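```bash
python3 - <<'E'
from h import *
import pickle
f=pickle.load(open("rk.pkl","rb")); g=lambda x,y,z: fray(f,190+x/2.1,20+y/2.1,2,z)
F=g(187.5,190,.082);M=g(190,500,.082); F2=g(189,190,.082)
print("slot ends",F,M,np.linalg.norm(F-M),"mid",(F+M)/2,"yaw",np.degrees(np.arctan2(M[0]-F[0],F[1]-M[1])))
print("tips",g(187.5,211,.082),g(190,478,.082))
P,Q=g(67,183,.082),g(309,183,.082); print(np.linalg.norm(P-Q),np.degrees(np.arctan2(*(Q-P)[1::-1])),(P+Q)/2)
P,Q=g(81,506,.082),g(301,506,.082); print(np.linalg.norm(P-Q),np.degrees(np.arctan2(*(Q-P)[1::-1])),(P+Q)/2)
f=pickle.load(open("pn.pkl","rb")); g=lambda x,y,z: fray(f,190+(x-378)/2.1,20+y/2.1,2,z)
A,B,C,D=g(556,133,.124),g(592.5,133,.124),g(554,464,.124),g(588,464,.124)
print("panel",A,B,C,D,"w",np.linalg.norm(B-A),np.linalg.norm(D-C),"len",np.linalg.norm((A+B-C-D)/2)); d=(A+B-C-D); print("ctr",(A+B+C+D)/4,"yaw",np.degrees(np.arctan2(-d[0],d[1])))
A,B,C,D=g(521,126,.032),g(624,126,.032),g(522,443,.032),g(620,443,.032);d=(A+B-C-D); print("block",(A+B+C+D)/4,np.degrees(np.arctan2(-d[0],d[1])),np.linalg.norm(d)/2,np.linalg.norm(B-A))
E
```

```text
slot ends [0.56175897 0.06101186 0.082     ] [ 0.57853247 -0.09021942  0.082     ] 0.15215863218841283 mid [ 0.57014572 -0.01460378  0.082     ] yaw 6.328974341691348
tips [0.56275928 0.05129144 0.082     ] [ 0.5772951  -0.07825486  0.082     ]
0.11185755378288009 5.849140363193979 [0.56148476 0.06533401 0.082     ]
0.11273065829130866 5.9743722807657225 [ 0.57941521 -0.09398568  0.082     ]
panel [0.5025744  0.35081797 0.124     ] [0.51811038 0.35244539 0.124     ] [0.51639906 0.20203888 0.124     ] [0.53214294 0.20364254 0.124     ] w 0.015620985420244773 0.015825341004743962 len 0.14944149377407095
ctr [0.51730669 0.2772362  0.124     ] yaw 5.3479821392910525
block [0.51778449 0.27451136 0.032     ] 5.617636353225744 0.18643862709593206 0.05779233273263832
```

The left view shows the rack with its middle slot between the pegs at (152..223,200) and (157..223,489). The right view shows the panel top edge from (574,133) to (571,464). The sizes agree: panel 15.7×149.4 mm, slot ends about 152 mm apart. Next I grasp the panel.

```bash
python3 - <<'E'
from h import *
delta([.5173,.2772,.089],yawR(np.radians(5.5),1))
E
```

```text
dp cm [19.12, 0.36, -3.26] turn [0.0016, 0.0004, 0.0001]
```

Call:
carry_out(deltas=[{"dp":[4,0.36,-3.2],"turn":[0.002,0,0],"claw":-1},{"dp":[8,0.36,-3.2],"turn":[0.002,0,0],"claw":-1},{"dp":[12,0.36,-3.2],"turn":[0.002,0,0],"claw":-1},{"dp":[15,0.36,-3.2],"turn":[0.002,0,0],"claw":-1},{"dp":[17.5,0.36,-3.2],"turn":[0.002,0,0],"claw":-1},{"dp":[19.1,0.36,-3.2],"turn":[0.002,0,0],"claw":-1},{"dp":[19.1,0.36,-3.2],"turn":[0.002,0,0],"claw":-0.2},{"dp":[19.1,0.36,-3.2],"turn":[0.002,0,0],"claw":0.2},{"dp":[19.1,0.36,-3.2],"turn":[0.002,0,0],"claw":0.4},{"dp":[19.1,0.36,-3.2],"turn":[0.002,0,0],"claw":0.5},{"dp":[19.1,0.36,-3.2],"turn":[0.002,0,0],"claw":0.5}], newtons=25)

```text
t: 14.78
tcp_pos: [0.5183, 0.2788, 0.0915]
tcp_rot: [0.476, 0.523, -0.474, 0.524]
contact_force: [-0.3, 0.9, -0.1]
finger_gap: 0.301
```

```bash
python3 - <<'E'
from h import *
f=snap("wrist"); st=manip.state(); print(st["tcp_pos"],st["contact_force"],st["finger_gap"]*85)
for d in vision.silhouettes("wrist","panel")[:1]:
    v,u=np.nonzero(d["region"]); print(d["p"],u.min(),u.max(),v.min(),v.max())
E
```

```text
[0.5180782  0.27877088 0.09126385] [-0.56161841  0.16121452 -0.85207126] 21.10746754234793
0.57 247 295 107 354
```

Call:
carry_out(deltas=[{"dp":[0,0,0],"turn":[0,0,0],"claw":0.6},{"dp":[0,0,0],"turn":[0,0,0],"claw":0.75},{"dp":[0,0,0],"turn":[0,0,0],"claw":0.9},{"dp":[0,0,0],"turn":[0,0,0],"claw":0.9},{"dp":[0,0,0],"turn":[0,0,0],"claw":0.9}], newtons=35)

```text
t: 15.3
tcp_pos: [0.517, 0.2786, 0.0903]
tcp_rot: [0.475, 0.524, -0.475, 0.524]
contact_force: [-1.8, 0.4, 6.0]
finger_gap: 0.185
```

Call:
carry_out(deltas=[{"dp":[-0.7,0,0],"turn":[0,0,0],"claw":0.9},{"dp":[-1.4,0,0],"turn":[0,0,0],"claw":0.9},{"dp":[-2.2,0,0],"turn":[0,0,0],"claw":0.9},{"dp":[-3.5,0,0],"turn":[0,0,0],"claw":0.9},{"dp":[-5.5,0,0],"turn":[0,0,0],"claw":0.9},{"dp":[-8,0,0],"turn":[0,0,0],"claw":0.9},{"dp":[-10.5,0,0],"turn":[0,0,0],"claw":0.9},{"dp":[-12.5,0,0],"turn":[0,0,0],"claw":0.9},{"dp":[-13,0,0],"turn":[0,0,0],"claw":0.9},{"dp":[-13,0,0],"turn":[0,0,0],"claw":0.9}])

```text
t: 16.13
tcp_pos: [0.5183, 0.2791, 0.2226]
tcp_rot: [0.477, 0.523, -0.473, 0.525]
contact_force: [-0.1, -1.2, -1.6]
finger_gap: 0.182
```

```bash
python3 - <<'E'
from h import *
st=manip.state(); print(st["t"],st["tcp_pos"],st["contact_force"],st["finger_gap"]*85)
f=snap("wrist","c1"); import pickle; pickle.dump(f,open("c1.pkl","wb"))
for d in vision.silhouettes("wrist","panel")[:2]:
    v,u=np.nonzero(d["region"]); print(d["p"],len(u),u.min(),u.max(),v.min(),v.max())
delta([.570,-.0135,.22],yawR(np.radians(5.9),1))
E
```

```text
16.1333 [0.51834444 0.27905122 0.22259758] [-0.0502249  -1.17571299 -1.56135211] 15.452347275220497
0.88 10695 257 304 107 353
dp cm [-0.13, 2.49, 29.54] turn [-0.005, 0.0003, 0.0008]
```

```bash
python3 - <<'E'
from h import *
import pickle
f=pickle.load(open("c1.pkl","rb")); t=np.array([.5183,.2790,.2226]); Rt=yawR(np.radians(5.5),1)
im=cv2.cvtColor(f["image"],cv2.COLOR_RGB2GRAY)
print(im[96:124,270:292:3])
for r in (125,200,280): print(r,im[r,250:312:2])
for v in (105,107,109,111):
  p=fray(f,281,v,2,t[2]+.034)-t; print(v,(Rt.T@p*1000).round(1), (Rt.T@(fray(f,281,v,2,t[2]-.076)-t)*1000).round(1))
E
```

```text
[[132 128  88  82  81  83  81  81]
 [133 131  83  82  83  78  81  83]
 [114 129  84  81  82  80  81  83]
 [ 82 103  82  80  82  79  83  83]
 [ 82  80  83  80  80  78  85  80]
 [ 83  81  80  80  81  81  82  83]
 [ 80  82  83  83  82  81  84  82]
 [ 81  78  79  80  80  81  69  57]
 [ 72  67  61  57  65  60  54  56]
 [ 86  80  56  56  62  60  48  58]
 [ 93  88  61  60  61  55  49  55]
 [ 98  97  82  83  84  79  80  80]
 [103 101 102 102 101 100 100 101]
 [102 102 103 102 102 103 104 105]
 [105 104 102 101 102 101 102 101]
 [101 104 102 102 103 103 101 102]
 [103 103 101 102 102 102 103 102]
 [103 101 103 103 101 101 103 100]
 [102 103  99 100 102 101 103 100]
 [104 102 101 101 102  99 102 102]
 [103 101 102 102 102 101 101 101]
 [102 102 101 103 101 102 101 101]
 [101 102 102 102 102 100 103 103]
 [102 103 102 102 101 103 103 102]
 [103 102 102 102 103 101 103 102]
 [102 101 104 103 103 100 102 102]
 [102 102 102 104 102 103 101 102]
 [104 103 103 102 105 103 103 102]]
125 [ 92  96 103  92  97 111 112 112 110  86 102 101 102 102 105 101 101 103
 103 101 102 102 102  99 102 101 101 102 129 130 128]
200 [ 87  90 101 104  88 110 112 113 113 100  95  94  94  94  95  95  95  95
  94  95  94  94  96  93  96  94  94 105 132 131 131]
280 [ 74  75  76  22   2 151 171 168 170 157 137 155 154 154 153 154 155 154
 153 154 155 154 154 155 154 158  47  14  72  71  72]
105 [-34.    1.6 -74.3] [ 76.    2.5 -80.9]
107 [-34.    1.6 -73.7] [ 76.    2.5 -79.6]
109 [-34.    1.6 -73. ] [ 76.    2.5 -78.2]
111 [-34.    1.6 -72.4] [ 76.    2.5 -76.9]
```

```bash
python3 - <<'E'
from h import *
delta([.5692,-.0142,.22],yawR(np.radians(6.0),1))
E
```

```text
dp cm [-0.13, 2.41, 29.6] turn [-0.0067, 0.0003, 0.0008]
```

Call:
carry_out(deltas=[{"dp":[0,0.2,2.5],"turn":[-0.007,0,0],"claw":0.9},{"dp":[0,0.5,6],"turn":[-0.007,0,0],"claw":0.9},{"dp":[0,0.8,10],"turn":[-0.007,0,0],"claw":0.9},{"dp":[0,1.1,14],"turn":[-0.007,0,0],"claw":0.9},{"dp":[0,1.5,18],"turn":[-0.007,0,0],"claw":0.9},{"dp":[0,1.8,22],"turn":[-0.007,0,0],"claw":0.9},{"dp":[0,2.1,25.5],"turn":[-0.007,0,0],"claw":0.9},{"dp":[0,2.3,28],"turn":[-0.007,0,0],"claw":0.9},{"dp":[0,2.4,29.6],"turn":[-0.007,0,0],"claw":0.9},{"dp":[0,2.4,29.6],"turn":[-0.007,0,0],"claw":0.9},{"dp":[0,2.4,29.6],"turn":[-0.007,0,0],"claw":0.9}])

```text
t: 17.15
tcp_pos: [0.5683, -0.0146, 0.217]
tcp_rot: [0.473, 0.526, -0.474, 0.524]
contact_force: [0.3, 0.9, -1.7]
finger_gap: 0.179
```

```bash
python3 - <<'E'
from h import *
for i in range(4):
    st=manip.state(); print(st["t"],st["tcp_pos"],st["contact_force"])
    if i<2: f=snap("wrist","c2")
    if i==2: s=snap("side")
delta([.5692,-.0142,.165],yawR(np.radians(6.0),1))
for l in("slot","panel","tube_end"): print(l,[(round(d["p"],2),np.round(d["location"],4).tolist()) for d in vision.pinpoint("side",l)])
E
```

```text
17.15 [ 0.56834043 -0.01461984  0.21696987] [ 0.34647468  0.93890927 -1.66980972]
17.2 [ 0.56844621 -0.01375173  0.21736283] [-1.35966642  0.21276694 -2.52825442]
17.25 [ 0.56863171 -0.01323823  0.21772945] [-0.77538222  0.11321483 -1.44503797]
17.3 [ 0.56885875 -0.01292531  0.21814478] [-1.24063802  0.86465211 -0.8659367 ]
dp cm [5.31, 0.03, 0.13] turn [0.0011, -0.0008, 0.002]
slot [(0.62, [0.5686, -0.0189, 0.0419])]
panel [(0.88, [0.5666, -0.0091, 0.1435]), (0.85, [0.4081, -0.0453, 0.0012]), (0.57, [0.7195, 0.0656, -0.0006])]
tube_end [(0.89, [0.5876, -0.2226, 0.0301])]
```

Call:
carry_out(deltas=[{"dp":[2,0.03,0.18],"turn":[0,0,0],"claw":0.9},{"dp":[4,0.03,0.18],"turn":[0,0,0],"claw":0.9},{"dp":[5.2,0.03,0.18],"turn":[0,0,0],"claw":0.9},{"dp":[5.2,0.03,0.18],"turn":[0,0,0],"claw":0.9},{"dp":[5.2,0.03,0.18],"turn":[0,0,0],"claw":0.9}])

```text
t: 17.87
tcp_pos: [0.5693, -0.0152, 0.1665]
tcp_rot: [0.472, 0.526, -0.473, 0.525]
contact_force: [-0.9, 0.0, -1.6]
finger_gap: 0.179
```

```bash
python3 - <<'E'
from h import *
f=snap("wrist","c3"); s=snap("side","s3"); t=snap("top","t3"); st=manip.state(); print(st["tcp_pos"],st["contact_force"])
import pickle; pickle.dump((f,s,t),open("c3.pkl","wb"))
im=cv2.cvtColor(f["image"],cv2.COLOR_RGB2GRAY)
print("col281",im[60:125,281]); print("row100", im[90,225:330:2]); print("row112", im[112,225:330:2])
Rt=R.from_quat(st["tcp_rot"]).as_matrix()
delta([.5692,-.0147,.165],yawR(np.radians(6.0),1),st)
E
```

```text
[ 0.57114489 -0.01558559  0.16875521] [-0.4637034  -0.23338955 -1.59140831]
col281 [108 106 107 106 106 105 106 102 103 105 102 100 102 105 106 106 105 104
 107 108 105 104 103 105 106 105 103 104 102 104 104 104 104 105 103 106
 105 103 101  99 108 111 113 110 107 102  91  92 101 102 100 101 100  99
 102 100 102 102 102 104 104 101 102 101 102]
row100 [103 103 103 104 102 103 101 103 103 104 105 103 104 103 103 105 104 105
 105 104 103 106 104 105 104 105 104 104 104 104 106 104 104 105 106 103
 106 105 106 104 107 105 104 103 104 104 105 106 106 105 104 105 106]
row112 [ 92  94  91  91  92  92  94  99 101 100  86 125 124  92  97 100  85 107
 111 111 113 104 102 103 100 103 102 102 100 102 100 101 103 103 100 102
 102 101 102 102  98  95  91  79 113 118 115 112 113 110 109 108 104]
dp cm [0.38, -0.18, -0.11] turn [0.0005, 0.0004, -0.0024]
```

```bash
python3 - <<'E'
from h import *
for i in range(5):
    st=manip.state(); print(st["tcp_pos"].round(4),st["contact_force"].round(1)); f=snap("wrist")
im=f["image"].astype(int)
for c in (272,281,296): print(c,[(r,(im[r,c,0]-im[r,c,2]),im[r,c].sum()//3) for r in range(70,116,2)])
for r in (98,102): print(r,[(c,(im[r,c,0]-im[r,c,2]),im[r,c].sum()//3) for c in range(200,356,4)])
E
```

```text
[ 0.5711 -0.0156  0.1688] [-0.5 -0.2 -1.6]
[ 0.5712 -0.0157  0.1688] [ 0.   0.9 -1.3]
[ 0.5711 -0.0157  0.1688] [ 1.   0.6 -0.9]
[ 0.5709 -0.0158  0.1686] [ 0.1 -0.2 -1.5]
[ 0.5708 -0.0157  0.1683] [ 0.5 -0.4 -1.7]
272 [(70, np.int64(-3), np.int64(101)), (72, np.int64(-4), np.int64(102)), (74, np.int64(-4), np.int64(104)), (76, np.int64(-5), np.int64(104)), (78, np.int64(-4), np.int64(105)), (80, np.int64(-2), np.int64(102)), (82, np.int64(-2), np.int64(103)), (84, np.int64(-2), np.int64(103)), (86, np.int64(-4), np.int64(102)), (88, np.int64(-3), np.int64(104)), (90, np.int64(-2), np.int64(102)), (92, np.int64(-2), np.int64(104)), (94, np.int64(-2), np.int64(103)), (96, np.int64(-3), np.int64(102)), (98, np.int64(11), np.int64(99)), (100, np.int64(48), np.int64(106)), (102, np.int64(48), np.int64(106)), (104, np.int64(43), np.int64(94)), (106, np.int64(37), np.int64(79)), (108, np.int64(51), np.int64(93)), (110, np.int64(53), np.int64(96)), (112, np.int64(54), np.int64(96)), (114, np.int64(51), np.int64(96))]
281 [(70, np.int64(-2), np.int64(101)), (72, np.int64(-1), np.int64(104)),
[... 3645 characters left out ...]
, np.int64(106)), (280, np.int64(48), np.int64(106)), (284, np.int64(49), np.int64(104)), (288, np.int64(47), np.int64(105)), (292, np.int64(46), np.int64(104)), (296, np.int64(48), np.int64(104)), (300, np.int64(47), np.int64(105)), (304, np.int64(47), np.int64(107)), (308, np.int64(47), np.int64(106)), (312, np.int64(47), np.int64(105)), (316, np.int64(47), np.int64(106)), (320, np.int64(48), np.int64(106)), (324, np.int64(49), np.int64(107)), (328, np.int64(48), np.int64(108)), (332, np.int64(48), np.int64(107)), (336, np.int64(48), np.int64(107)), (340, np.int64(48), np.int64(106)), (344, np.int64(49), np.int64(108)), (348, np.int64(49), np.int64(105)), (352, np.int64(43), np.int64(96))]
```

```bash
python3 - <<'E'
from h import *
import pickle
k=pickle.load(open("rk.pkl","rb")); im=k["image"].astype(int)
o=np.array([-np.sin(np.radians(6)),np.cos(np.radians(6)),0])
c=279
print([(r,im[r,c,0]-im[r,c,2],im[r,c].sum()//3) for r in range(96,124)])
print([(r,im[r,c,0]-im[r,c,2],im[r,c].sum()//3) for r in range(226,268)])
E
```

```text
[(96, np.int64(-3), np.int64(98)), (97, np.int64(-3), np.int64(95)), (98, np.int64(-4), np.int64(96)), (99, np.int64(-3), np.int64(100)), (100, np.int64(-7), np.int64(95)), (101, np.int64(-4), np.int64(94)), (102, np.int64(46), np.int64(95)), (103, np.int64(55), np.int64(123)), (104, np.int64(57), np.int64(138)), (105, np.int64(59), np.int64(144)), (106, np.int64(60), np.int64(143)), (107, np.int64(57), np.int64(136)), (108, np.int64(54), np.int64(125)), (109, np.int64(47), np.int64(104)), (110, np.int64(41), np.int64(84)), (111, np.int64(48), np.int64(106)), (112, np.int64(53), np.int64(126)), (113, np.int64(56), np.int64(127)), (114, np.int64(54), np.int64(126)), (115, np.int64(56), np.int64(126)), (116, np.int64(55), np.int64(127)), (117, np.int64(54), np.int64(127)), (118, np.int64(56), np.int64(129)), (119, np.int64(59), np.int64(129)), (120, np.int64(30), np.int64(86)), (121, np.int64(-6), np.int64(63)), (122, np.int64(-8), np.int64(68)), (123, np.int64(-6), np.int64(67))]
[(226, np.int64(-4), np.int64(43)), (227, np.int64(-5), np.int64(43)), (228, np.int64(-5), np.int64(43)), 
[... 672 characters left out ...]
p.int64(33), np.int64(67)), (249, np.int64(32), np.int64(68)), (250, np.int64(34), np.int64(72)), (251, np.int64(36), np.int64(69)), (252, np.int64(35), np.int64(72)), (253, np.int64(36), np.int64(74)), (254, np.int64(34), np.int64(73)), (255, np.int64(35), np.int64(69)), (256, np.int64(32), np.int64(67)), (257, np.int64(35), np.int64(78)), (258, np.int64(42), np.int64(89)), (259, np.int64(51), np.int64(114)), (260, np.int64(57), np.int64(132)), (261, np.int64(60), np.int64(142)), (262, np.int64(61), np.int64(143)), (263, np.int64(57), np.int64(136)), (264, np.int64(6), np.int64(155)), (265, np.int64(-9), np.int64(170)), (266, np.int64(-7), np.int64(170)), (267, np.int64(-6), np.int64(171))]
```

```bash
python3 - <<'E'
from h import *
import pickle
th=np.radians(6); ex=np.array([np.cos(th),np.sin(th),0]);ey=np.array([-np.sin(th),np.cos(th),0])
k=pickle.load(open("rk.pkl","rb"))
Y=lambda f,c,r,z: (fray(f,c,r,2,z)@ey*1000).round(1)
fo=Y(k,279,101.7,.082);fs=Y(k,279,109.5,.082);mo=Y(k,280,263.7,.082);ms=Y(k,280,258,.082)
print("fixed outer/slot",fo,fs,"mov",mo,ms,"mid outer",(fo+mo)/2,"mid slot",(fs+ms)/2,"ledge f",Y(k,279,110.5,.042),Y(k,279,120,.042),"ledge m",Y(k,280,236,.042),Y(k,280,244.8,.042))
f=vision.grab_frame("wrist"); st=manip.state(); t=st["tcp_pos"]; print(t,st["tcp_rot"])
print("now fixed outer",Y(f,281,97.8,.082),"panel end(top)",Y(f,281,105.7,t[2]+.034),"tcp",t@ey*1000, "xr tcp",t@ex*1000, "slot xr", np.array([.5692,-.0155,0])@ex*1000)
# lateral: peg edges in row at fixed end, panel lateral
print("panel lateral", [(fray(f,u,125,2,t[2]+.034)@ex*1000).round(1) for u in (258,304)])
print("slot lateral fixed", [(fray(k,190+u/2.1,20+205/2.1,2,.08)@ex*1000).round(1) for u in (152+15,223-15)], "mov",[(fray(k,190+u/2.1,20+488/2.1,2,.08)@ex*1000).round(1) for u in (169,211)])
im=f["image"].astype(int)
for r in (118,): print([(c,im[r,c,0]-im[r,c,2],im[r,c].sum()//3) for c in range(236,330,2)])
for r in (97,98,99): print([(c,im[k["image"].shape[0]*0+r,c].sum()//3) for c in (200,356)])
ki=k["image"].astype(int)
for r in (115,117,250): print(r,[(c,ki[r,c,0]-ki[r,c,2],ki[r,c].sum()//3) for c in range(246,314,2)])
E
```

```text
fixed outer/slot 10.6 2.9 mov -156.8 -150.1 mid outer -73.10000000000001 mid slot -73.6 ledge f 3.6 -6.9 ledge m -139.6 -150.6
[ 0.57044798 -0.01576267  0.16791333] [ 0.47334697  0.52523027 -0.47286767  0.52580603]
now fixed outer 11.0 panel end(top) -1.2 tcp -75.30437427694373 xr tcp 565.6753587176073 slot xr 564.4616716629725
panel lateral [np.float64(560.1), np.float64(575.2)]
slot lateral fixed [np.float64(555.6), np.float64(574.5)] mov [np.float64(555.3), np.float64(576.6)]
[(236, np.int64(56), np.int64(138)), (238, np.int64(57), np.int64(138)), (240, np.int64(57), np.int64(137)), (242, np.int64(59), np.int64(137)), (244, np.int64(48), np.int64(101)), (246, np.int64(53), np.int64(123)), (248, np.int64(56), np.int64(135)), (250, np.int64(58), np.int64(141)), (252, np.int64(54), np.int64(128)), (254, np.int64(42), np.int64(89)), (256, np.int64(34), np.int64(79)), (258, np.int64(3), np.int64(97)), (260, np.int64(4), np.int64(109)), (262, np.int64(4), np.int64(109)), (264, np.int64(5), np.int64(109)), (266, np.int64(2), np.int64(108)), (268, np.int64(15), np.int64(86)), (270, np.int
[... 4137 characters left out ...]
, np.int64(35), np.int64(71)), (276, np.int64(32), np.int64(73)), (278, np.int64(34), np.int64(72)), (280, np.int64(35), np.int64(70)), (282, np.int64(36), np.int64(67)), (284, np.int64(27), np.int64(57)), (286, np.int64(26), np.int64(56)), (288, np.int64(28), np.int64(53)), (290, np.int64(39), np.int64(75)), (292, np.int64(50), np.int64(111)), (294, np.int64(52), np.int64(118)), (296, np.int64(54), np.int64(122)), (298, np.int64(54), np.int64(124)), (300, np.int64(52), np.int64(116)), (302, np.int64(43), np.int64(87)), (304, np.int64(33), np.int64(71)), (306, np.int64(36), np.int64(72)), (308, np.int64(35), np.int64(72)), (310, np.int64(34), np.int64(71)), (312, np.int64(36), np.int64(72))]
```

Call:
carry_out(deltas=[{"dp":[0,-0.16,-0.2],"turn":[0,0,0],"claw":0.9},{"dp":[0,-0.16,-0.2],"turn":[0,0,0],"claw":0.9},{"dp":[0.3,-0.16,-0.2],"turn":[0,0,0],"claw":0.9},{"dp":[0.6,-0.16,-0.2],"turn":[0,0,0],"claw":0.9},{"dp":[0.9,-0.16,-0.2],"turn":[0,0,0],"claw":0.9},{"dp":[1.1,-0.16,-0.2],"turn":[0,0,0],"claw":0.9},{"dp":[1.3,-0.16,-0.2],"turn":[0,0,0],"claw":0.9},{"dp":[1.3,-0.16,-0.2],"turn":[0,0,0],"claw":0.9},{"dp":[1.3,-0.16,-0.2],"turn":[0,0,0],"claw":0.9}])

```text
t: 19.07
tcp_pos: [0.5681, -0.0139, 0.154]
tcp_rot: [0.473, 0.526, -0.473, 0.525]
contact_force: [0.2, 0.2, -2.1]
finger_gap: 0.181
```

```bash
cat >> h.py <<'E'
def chk():
    import warnings
    th=np.radians(6); ex=np.array([np.cos(th),np.sin(th),0]);ey=np.array([-np.sin(th),np.cos(th),0])
    f=vision.grab_frame("wrist"); st=manip.state(); t=st["tcp_pos"]; im=f["image"].astype(int)
    print("t",st["t"],"tcp",t.round(4),"xr,yr",(t@ex*1000).round(1),(t@ey*1000).round(1),"F",st["contact_force"].round(1))
    print("edges col281",[(r,im[r,281,0]-im[r,281,2],im[r,281].sum()//3) for r in range(84,116)])
    return f,st
E
python3 - <<'E'
from h import *
np.set_printoptions(legacy='1.25')
chk()
E
```

```text
t 19.1167 tcp [ 0.5683 -0.0139  0.1542] xr,yr 563.7 -73.2 F [-0.  -0.7 -1.4]
edges col281 [(84, -3, 105), (85, -3, 102), (86, -2, 102), (87, -2, 102), (88, -4, 102), (89, -4, 105), (90, -3, 103), (91, -3, 103), (92, -2, 105), (93, -3, 103), (94, -2, 103), (95, -3, 102), (96, -3, 103), (97, -3, 104), (98, -5, 102), (99, -6, 103), (100, 33, 98), (101, 48, 104), (102, 48, 109), (103, 50, 108), (104, 48, 103), (105, 46, 101), (106, 43, 94), (107, 47, 92), (108, 52, 95), (109, 52, 95), (110, 52, 97), (111, 52, 94), (112, 53, 97), (113, 53, 96), (114, 52, 97), (115, 51, 96)]
```

Call:
carry_out(deltas=[{"dp":[0.2,0,0],"turn":[0,0,0],"claw":0.9},{"dp":[0.4,0,0],"turn":[0,0,0],"claw":0.9},{"dp":[0.6,0,0],"turn":[0,0,0],"claw":0.9},{"dp":[0.8,0,0],"turn":[0,0,0],"claw":0.9},{"dp":[0.8,0,0],"turn":[0,0,0],"claw":0.9}])

```text
t: 19.53
tcp_pos: [0.5679, -0.0139, 0.1457]
tcp_rot: [0.473, 0.526, -0.473, 0.525]
contact_force: [-0.0, -0.1, -1.0]
finger_gap: 0.185
```

```bash
python3 - <<'E'
from h import *
np.set_printoptions(legacy='1.25')
th=np.radians(6); ey=np.array([-np.sin(th),np.cos(th),0])
f,st=chk(); t=st["tcp_pos"]
for r in (98,99,100,101,102): print(r,"outer",(fray(f,281,r,2,.082)@ey*1000).round(1))
for r in (104,105,106,107,108): print(r,"pend",(fray(f,281,r,2,t[2]+.034)@ey*1000).round(1))
E
```

```text
t 19.5833 tcp [ 0.568  -0.0139  0.1459] xr,yr 563.4 -73.1 F [-0.2 -0.7 -1.4]
edges col281 [(84, -2, 104), (85, -5, 101), (86, -6, 104), (87, -5, 103), (88, -3, 104), (89, -4, 104), (90, -3, 102), (91, -4, 103), (92, -5, 102), (93, -2, 104), (94, -2, 101), (95, -3, 104), (96, -3, 106), (97, -5, 103), (98, -5, 103), (99, 25, 100), (100, 47, 103), (101, 48, 105), (102, 49, 108), (103, 46, 106), (104, 47, 101), (105, 45, 96), (106, 43, 91), (107, 47, 92), (108, 51, 96), (109, 53, 95), (110, 52, 98), (111, 52, 95), (112, 52, 97), (113, 55, 95), (114, 50, 96), (115, 52, 95)]
98 outer 11.3
99 outer 10.6
100 outer 10.0
101 outer 9.4
102 outer 8.7
104 pend 1.5
105 pend 1.2
106 pend 0.9
107 pend 0.5
108 pend 0.2
```

The panel end is 2.1 mm clear of the slot end and there is no contact force. I continue down.

Call:
carry_out(deltas=[{"dp":[0.4,0,0],"turn":[0,0,0],"claw":0.9},{"dp":[0.8,0,0],"turn":[0,0,0],"claw":0.9},{"dp":[1.2,0,0],"turn":[0,0,0],"claw":0.9},{"dp":[1.6,0,0],"turn":[0,0,0],"claw":0.9},{"dp":[2.0,0,0],"turn":[0,0,0],"claw":0.9},{"dp":[2.2,0,0],"turn":[0,0,0],"claw":0.9},{"dp":[2.2,0,0],"turn":[0,0,0],"claw":0.9}])

```text
t: 20.17
tcp_pos: [0.5677, -0.0139, 0.1233]
tcp_rot: [0.473, 0.526, -0.473, 0.525]
contact_force: [0.6, 0.3, -0.9]
finger_gap: 0.182
```

Call:
carry_out(deltas=[{"dp":[0.1,0,0],"turn":[0,0,0],"claw":0.9},{"dp":[0.2,0,0],"turn":[0,0,0],"claw":0.9},{"dp":[0.3,0,0],"turn":[0,0,0],"claw":0.9},{"dp":[0.3,0,0],"turn":[0,0,0],"claw":0.9}])

```text
t: 20.5
tcp_pos: [0.5683, -0.0139, 0.1212]
tcp_rot: [0.473, 0.526, -0.473, 0.526]
contact_force: [0.7, 0.3, -1.6]
finger_gap: 0.184
```

Call:
carry_out(deltas=[{"dp":[0.1,0,0],"turn":[0,0,0],"claw":0.9},{"dp":[0.2,0,0],"turn":[0,0,0],"claw":0.9},{"dp":[0.2,0,0],"turn":[0,0,0],"claw":0.9}])

```text
t: 20.75
tcp_pos: [0.5682, -0.0139, 0.1191]
tcp_rot: [0.473, 0.526, -0.473, 0.525]
contact_force: [-1.4, 0.1, -1.9]
finger_gap: 0.184
```

Call:
carry_out(deltas=[{"dp":[0.1,0,0],"turn":[0,0,0],"claw":0.9},{"dp":[0.15,0,0],"turn":[0,0,0],"claw":0.9},{"dp":[0.15,0,0],"turn":[0,0,0],"claw":0.9}])

```text
t: 21.0
tcp_pos: [0.5685, -0.0139, 0.1183]
tcp_rot: [0.473, 0.525, -0.473, 0.526]
contact_force: [-0.4, -0.6, 2.7]
finger_gap: 0.183
```

Contact comes at tcp z 0.1183, against a predicted 0.118, so the panel is seated. Release gently.

Call:
carry_out(deltas=[{"dp":[0,0,0],"turn":[0,0,0],"claw":0.6},{"dp":[0,0,0],"turn":[0,0,0],"claw":0.55},{"dp":[0,0,0],"turn":[0,0,0],"claw":0.45},{"dp":[0,0,0],"turn":[0,0,0],"claw":0.3},{"dp":[0,0,0],"turn":[0,0,0],"claw":0},{"dp":[0,0,0],"turn":[0,0,0],"claw":0},{"dp":[0,0,0],"turn":[0,0,0],"claw":0}], newtons=20)

```text
t: 21.58
tcp_pos: [0.5683, -0.0139, 0.1177]
tcp_rot: [0.473, 0.526, -0.473, 0.526]
contact_force: [0.1, -0.1, -0.6]
finger_gap: 0.497
```

```bash
python3 - <<'E'
from h import *
np.set_printoptions(legacy='1.25')
f,st=chk(); print(st["finger_gap"]*85)
im=f["image"].astype(int)
for r in (118,200,300): print(r,[(c,im[r,c,0]-im[r,c,2],im[r,c].sum()//3) for c in range(220,340,3)])
E
```

```text
t 21.6333 tcp [ 0.5683 -0.0139  0.1177] xr,yr 563.7 -73.2 F [ 0.1  0.5 -0.4]
edges col281 [(84, -3, 101), (85, -2, 103), (86, -3, 102), (87, -2, 102), (88, -2, 100), (89, -4, 103), (90, -3, 102), (91, -4, 104), (92, -3, 103), (93, -3, 103), (94, -5, 102), (95, 21, 93), (96, 49, 99), (97, 49, 106), (98, 49, 106), (99, 46, 106), (100, 47, 106), (101, 46, 101), (102, 46, 97), (103, 43, 91), (104, 40, 87), (105, 37, 78), (106, 33, 68), (107, 37, 73), (108, 50, 91), (109, 53, 96), (110, 51, 95), (111, 51, 95), (112, 52, 93), (113, 54, 93), (114, 52, 94), (115, 50, 97)]
42.42067520322888
118 [(220, 38, 81), (223, 39, 85), (226, 53, 122), (229, 38, 81), (232, 37, 78), (235, 38, 79), (238, 33, 66), (241, 39, 79), (244, 38, 86), (247, 43, 93), (250, 41, 91), (253, 43, 89), (256, 35, 78), (259, 2, 103), (262, 3, 108), (265, 5, 109), (268, 2, 93), (271, 51, 95), (274, 51, 95), (277, 52, 96), (280, 52, 93), (283, 50, 94), (286, 50, 95), (289, 51, 93), (292, 51, 95), (295, 50, 95), (298, 51, 95), (301, 52, 94), (304, 53, 95), (307, 40, 86), (310, 42, 90), (313, 43, 91), (316, 43, 89), (319, 39, 8
[... 632 characters left out ...]
 35, 124), (325, 37, 124), (328, 37, 124), (331, 38, 127), (334, 37, 125), (337, 36, 125)]
300 [(220, -6, 28), (223, -1, 6), (226, 2, 8), (229, -2, 19), (232, 1, 11), (235, 27, 54), (238, 28, 56), (241, 27, 56), (244, 26, 56), (247, 25, 59), (250, 25, 56), (253, 29, 55), (256, 27, 56), (259, 28, 50), (262, 5, 159), (265, 5, 168), (268, 5, 168), (271, 73, 148), (274, 72, 147), (277, 72, 145), (280, 71, 146), (283, 70, 146), (286, 71, 146), (289, 71, 145), (292, 70, 146), (295, 70, 145), (298, 71, 147), (301, 73, 150), (304, 35, 68), (307, 32, 69), (310, 35, 68), (313, 32, 73), (316, 36, 66), (319, 33, 70), (322, 35, 70), (325, 35, 73), (328, -2, 2), (331, -2, 10), (334, -2, 9), (337, -1, 12)]
```

Call:
carry_out(deltas=[{"dp":[-1,0,0],"turn":[0,0,0],"claw":0},{"dp":[-3,0,0],"turn":[0,0,0],"claw":0},{"dp":[-6,0,0],"turn":[0,0,0],"claw":0},{"dp":[-10,0,0],"turn":[0,0,0],"claw":0},{"dp":[-14,0,0],"turn":[0,0,0],"claw":0},{"dp":[-17,0,0],"turn":[0,0,0],"claw":0},{"dp":[-18,0,0],"turn":[0,0,0],"claw":0},{"dp":[-18,0,0],"turn":[0,0,0],"claw":0},{"dp":[-18,0,0],"turn":[0,0,0],"claw":0}])

```text
t: 22.38
tcp_pos: [0.5683, -0.0139, 0.2982]
tcp_rot: [0.473, 0.525, -0.473, 0.526]
contact_force: [0.5, 0.5, -1.0]
finger_gap: 0.499
```

```bash
python3 - <<'E'
from h import *
np.set_printoptions(legacy='1.25')
th=np.radians(6); ex=np.array([np.cos(th),np.sin(th),0]);ey=np.array([-np.sin(th),np.cos(th),0])
for c in ("wrist","side","top"):
    f=snap(c)
    for l in ("panel","tube_end","button_tip","slot","jar_a","glass_muller","tape"): print(c,l,[(round(d["p"],2),np.round(d["location"],4).tolist()) for d in vision.pinpoint(c,l)][:3])
    if c=="wrist":
        for d in vision.silhouettes(c,"panel")[:2]:
            v,u=np.nonzero(d["region"]); r=cv2.minAreaRect(np.c_[u,v].astype(np.float32)); print(d["p"],len(u),u.min(),u.max(),v.min(),v.max(),r)
            for uu,vv in ((u[v==v.min()].mean(),v.min()),(u[v==v.max()].mean(),v.max())): p=fray(f,uu,vv,2,.152); print((p@ex*1000).round(1),(p@ey*1000).round(1))
print(manip.state()["tcp_pos"],manip.state()["contact_force"])
E
```

```text
wrist panel [(0.81, [0.4043, -0.044, -0.0027]), (0.58, [0.5723, -0.0118, 0.0418])]
wrist tube_end [(0.7, [0.5888, -0.2242, 0.0331]), (0.38, [0.5705, -0.01, 0.0433])]
wrist button_tip []
wrist slot []
wrist jar_a [(0.69, [0.7148, 0.1278, 0.0004]), (0.65, [0.7202, 0.0699, 0.0014])]
wrist glass_muller []
wrist tape [(0.72, [0.4057, -0.4224, -0.0002])]
0.92 1216 111 201 173 211 ((156.18896484375, 191.5358123779297), (15.565040588378906, 94.83316040039062), 72.12130737304688)
489.6 -48.3
400.0 -84.3
0.81 2762 272 289 118 275 ((280.5, 196.5), (157.0, 17.0), 90.0)
565.4 -0.1
565.9 -149.7
side panel [(0.92, [0.5648, -0.0135, 0.043]), (0.68, [0.4047, -0.0501, 0.0037]), (0.68, [0.5677, -0.0152, 0.0416])]
side tube_end [(0.67, [0.5918, -0.2251, 0.0304])]
side button_tip []
side slot []
side jar_a [(0.84, [0.7145, 0.1273, 0.0016]), (0.72, [0.7176, 0.0681, -0.0051]), (0.27, [0.4082, -0.4196, 0.0002])]
side glass_muller [(0.72, [0.6709, 0.2059, -0.0016]), (0.66, [0.408, -0.4207, -0.0018])]
side tape [(0.66, [0.4097, -0.4219, -0.0021])]
top panel [(0.66, [0.5687, -0.0127, 0.0419])]
top tube_end [(0.62, [0.5891, -0.225, 0.0307])]
top button_tip []
top slot [(0.6, [0.5719, -0.0126, 0.0439])]
top jar_a [(0.45, [0.7147, 0.1284, -0.0005]), (0.41, [0.7206, 0.0707, -0.0032])]
top glass_muller [(0.64, [0.6725, 0.2095, 0.0002])]
top tape [(0.65, [0.4116, -0.4213, -0.0008])]
[ 0.56831296 -0.01387547  0.29780305] [-0.3445287  -0.3871929   0.33131773]
```

```bash
python3 -c "
from plant import manip; print(manip.close_job())"
```

```text
the job is handed in; nothing more can be done
None
```

The rack is one size larger, latched in the next hole, and the panel stands in the middle pair of slots. I handed the job in at about 22.5 s of the 54 s.

- **Rack:** I squeezed the button with about 22 N and drew the movable end out about 36 mm. It stopped hard at 9 N. Pushing back also stopped at 8 N after about 3 mm, so I took the button as locked both ways. No picture showed the popped-out button clearly, so the latch rests on feel and on the tube end's measured travel (y -0.187 to -0.224).
- **Panel:** It met the ledges at tool height 0.1183 m, against a predicted 0.118 m, with about 4 N. After release the cameras put its underside at 0.042–0.043 m, and its top edge level with the slot within about 1 mm.
- **Bystanders:** The jars, muller and tape still read at their starting places, within the detector's error.

**Slip:** After releasing the tube I moved the wrong way by sign error. The open fingers pressed on the table with about 98 N (wrist limit 120 N) before I backed off. The rack showed no shift afterwards. That force was read only at the end of the move, so a higher peak within the step can't be ruled out.

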